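# Pack up the griddle's missing foot

## Robot

A 7-joint arm with a two-finger parallel gripper is mounted at the origin on the work surface. World frame = base frame: x ahead of the robot, y to its left, z up, the work surface at z = 0. Lengths are in m, angles in rad, forces in N, time in s.
With the tool pointing down it reaches from about 0.425 to 0.925 m from the base axis. Payload 6.8 kg.
Tool frame: the origin (TCP) lies midway between the tips of the shut fingers; the grasp point (between the pads) lies 19 mm behind it; z points along the fingers, x is the direction in which the jaws open and shut, and the axes are right-handed (so a half turn about z gives the same grasp; the last joint's range is limited). The gripper opens to 85 mm and grips with 20 to 120 N. Pads are 22 mm wide; open, the fingers measure 114 mm over their backs; the gripper's body (76 mm by 85 mm) begins 54 mm behind the grasp point. The pads swing forward as they close: fully open they stand 13 mm farther back than shut.
Start: joints at [1.013, 0.477, 0.022, 1.555, -0.011, 1.109, -0.083], TCP at [0.293, -0.608, 0.231] pointing down, gripper open.
Joint ranges: [-2.96, 2.96], [-0.34, 2.1], [-1.41, 1.46], [0.24, 2.44], [-1.37, 4.51], [0.17, 1.92], [-2.96, 2.96]. Speed limits (rad/s): [2.39, 2.39, 3.14, 3.14, 3.14, 3.14, 3.14].

## Interface

Orientations are given as a unit quaternion [w, x, y, z].
In Python, from station import bot, imaging, nets gives the robot as it stands. The module is installed in compiled form; this text tells all that it offers.
- The arm moves only by the tool apply_moves, never from a script. Its argument "moves" is text: rows parted by semicolons, each of 7 numbers parted by spaces: the gripper command: -1 is fully open, 1 is shut, values between are in proportion, then the shift along the tool's x, y, z normalised to -1 to 1, where 1 is 120 mm, then the turn, a rotation vector about the tool's x, y, z normalised to -1 to 1, where 1 is 4 degrees. In form: hand dx dy dz rx ry rz; .... A call has 1 to 12 rows; each row shifts and turns the commanded pose from where the row before left it, along the tool's axes as they then stand; what a row does not reach is not made up. A row lasts 1/12 s, in which the tool goes at most 41.7 mm and 7.16 degrees, less where a joint would pass 70% of its speed; a pose out of reach is approached as far as the arm can. A call with a number of a shift or a turn outside -1 to 1 is refused whole. A call with a gripper value outside its range is refused whole. The fingers move at their own pace and stop on an object; "force" is the grip in N (left out, the last holds). Time passes only in rows, so rows that do not move let the fingers close. It gives the time, the measured TCP pose, the force and the opening at its end, in the units of the state.
- bot.get_obs(): the state, without advancing time (a new reading comes with each control period).
- imaging.read_camera(name): name is "scene" or "top" or "wrist"; returns a dict with "image" (420x560x3 uint8, red, green, blue), "fx", "fy", "cx", "cy" (pixels), "view" (4x4, takes a point from world to camera coordinates); the wrist camera has in their place "mount" (4x4, takes a point from camera to tool coordinates, whose origin is the TCP and whose axes are the tool frame's). Camera axes: x right, y down, z forward; pixel columns grow to the right and rows downward; lengths in m; the calibration is good to about 2 mm. A picture is of the moment at which its call begins: read the wrist's pose just before it. There is no depth.
- bot.hand_in(): hands the job in, once; it reports no verdict.
Trained networks look in a picture, given as the dict that the camera call returned (one of the last four; its "shot" number tells which), for a name from the list of things; names that differ only in an ending like _2 or _b are one class to them, and where a whole thing is asked for, a point or a joint stands for the part that bears it (a point fixed in the world has none). Each returns a list of dicts, best first, with "score" (0 to 1); they miss things now and then, are a little off and sometimes report something else, mostly with a low value. They report only what shows in the picture. A call takes as long as a camera call. They do not tell look-alikes from the thing itself.
- nets.spot_in(picture, name): "rect" ([left, top, right, bottom] in pixels, round what is visible of it).
- nets.outline_of(picture, name): "region" (420x560 bool, what is visible of it) and "rect" ([left, top, right, bottom] in pixels, round what is visible of it).
- nets.spot_point(picture, name): "location" ([column, row] in pixels: a listed point, or the origin of a listed thing).
The state is a dict: "t": time; "q": joint angles; "joint_vel": joint speeds; "joint_torque": joint torques, N m; "eef_pos": TCP position; "tool_rot": TCP orientation; "contact_force": force on the tool from outside, world axes, zero at the start; "torque": the same for the moment, N m; "gripper_width": opening from 0.0 (shut) to 1.0 (fully open).
Only numpy, scipy, OpenCV 4.12 (cv2) and the standard library are available. Lean on these libraries where they do the work, as an engineer would, in place of code of your own. Each camera call takes 0.05 s, during which the arm holds its last target.

## Task

The griddle has lost its front-left foot: pack up that corner before we pour batter. Lay flat packers under the corner, one on another, as many as the gap needs (one or two), then slide the wedge, thin end first, in on top of them, straight in from the front, and push it gently until you feel it is snug between packers and griddle with its thin end well under the corner. Finish while still gripping the wedge and keeping it pushed in, so that I can check the level; do not force it, and leave everything else on the table where it is.

Things in the scene. Friction and masses are not known exactly. Their poses are not given: they have to be found in the camera images.
- corner (a point): the griddle's unsupported corner: point on the front lower edge of the housing, at the middle of the missing foot's place, 45 mm from the griddle's left end. Its height is the gap between table and flat underside, different each time (22 to 33 mm). x points level in under the griddle, square to its front; y left along the front edge; z up. The underside is flat and clear 250 mm inward.
- griddle: compact steel electric griddle, 430 mm wide, 320 mm deep, front toward the robot, on three grey rubber feet; heavy, does not shift or lift. Origin and axes as the corner point. The front 60 mm of its top is a flat bare ledge, exactly 55 mm above the underside, so the gap can be felt there; plate behind it 12 mm higher, rim 26 mm. Front plain from y -60 to +45 mm; farther right stick out a drawer pull (14 mm) and two knobs (17 mm)
- packer0_mid (a point): flat beech packer, 120 mm long (its x), 40 mm wide (its y), 8 mm thick (its z), 28 g, plain wood, lying flat on the table, long side roughly along world x; this point is its centre, 4 mm above its underside. The four packers are alike
- packer1_mid (a point): flat beech packer, 120 mm long (its x), 40 mm wide (its y), 8 mm thick (its z), 28 g, plain wood, lying flat on the table, long side roughly along world x; this point is its centre, 4 mm above its underside. The four packers are alike
- packer2_mid (a point): flat beech packer, 120 mm long (its x), 40 mm wide (its y), 8 mm thick (its z), 28 g, plain wood, lying flat on the table, long side roughly along world x; this point is its centre, 4 mm above its underside. The four packers are alike
- packer3_mid (a point): flat beech packer, 120 mm long (its x), 40 mm wide (its y), 8 mm thick (its z), 28 g, plain wood, lying flat on the table, long side roughly along world x; this point is its centre, 4 mm above its underside. The four packers are alike
- wedge_mid (a point): beech wedge, 140 mm long (its x), 40 mm wide (its y), 75 g, lying flat, thin end roughly along world +x; 4 mm thick at the thin end (+x) and 35 mm at the thick end, the top a plain slope of 22 mm per 100 mm. This point is half-way along and across, 9.7 mm above its underside
- wedge_tip (a point): middle of the wedge's thin end, on its underside, 70 mm along +x from the wedge's middle
- old_foot: the griddle's broken-off foot: a grey rubber stub 34 mm across and 30 mm high with 14 mm of bolt on top, standing on the table; origin at its underside. Leave it alone
- cutter: small steel ring-shaped biscuit cutter, 52 mm across, 26 mm high, lying beside the packing pieces; origin at its underside. Leave it alone
- mug: white mug, 80 mm across, 90 mm high, left of the griddle; origin at its underside. Leave it alone
- jar: closed glass jar, 72 mm across, 100 mm high, in front of the griddle's right half; origin at its underside. Leave it alone
- spoon: wooden spoon 240 mm long lying flat near the robot; origin under its middle. Leave it alone
- turner: flat kitchen turner 270 mm long lying in front of the griddle's right half; origin under its middle. Leave it alone
- tumbler: drinking glass, 66 mm across, 110 mm high, right of the griddle; origin at its underside. Leave it alone
There are look-alikes about, which are no part of the job. Leave any black or orange look-alike of the part that bears packer1_mid alone. Leave any red look-alike of the part that bears packer0_mid alone.

How it is judged:
By the outcome, as a careful person would: the job done as asked, in the order asked, and still so for the second after the job is handed in, while the arm keeps its last pose, push and grip.
It also fails if it takes over 72 s, if anything falls off the work surface, if the arm or the gripper's body presses on something with over 40 N, if the wrist force passes 120 N, or if a joint passes its speed limit or range.

## Working session

There is one attempt and no reset: what is moved stays moved. The work goes in short steps, Python scripts to look and compute and a tool call to move; the robot and the scene stay as the last step left them, time stands still between calls to the robot, and variables do not carry over. Pictures are saved under pics/ and viewed, and the job is handed in when it is done.

Besides the shell and the picture viewer there is one more tool, called after "Call:" as a command line: name --argument value ..., lists and objects as JSON in quotes. apply_moves: Moves the arm, as the interface text tells. Scaled input: -1 to 1 covers 120 mm each way for a shift and 4 degrees each way for a turn. Its arguments: {"type":"object","properties":{"moves":{"type":"string"},"force":{"type":"number"}},"required":["moves"]}

```bash
mkdir -p pics; ls; python3 - <<'E'
from station import bot, imaging, nets
import cv2,json,numpy as np
o=bot.get_obs(); print(o)
for n in ["scene","top"]:
    p=imaging.read_camera(n); cv2.imwrite(f"pics/{n}0.png",p["image"][:,:,::-1])
    print(n,p["fx"],p["fy"],p["cx"],p["cy"],np.round(p["view"],4).tolist())
    for k in ["packer0_mid","wedge_mid","wedge_tip","corner","griddle","old_foot","cutter"]:
        print(k,[(np.round(d["location"],1).tolist(),round(d["score"],2)) for d in nets.spot_point(p,k)])
E
```

```text
pics
{'t': 0.0, 'q': array([ 1.01287609,  0.47780969,  0.02234843,  1.55644088, -0.0114741 ,
        1.10928306, -0.08307168]), 'joint_vel': array([-2.97349650e-04,  1.72695193e-04,  9.68770446e-04, -1.49744305e-03,
       -2.22620118e-04,  3.68838806e-05, -5.47262096e-04]), 'joint_torque': array([-1.47097489e-03, -5.96463418e+01,  1.60739534e+00, -2.81204081e+01,
        1.25387518e-02,  9.51814174e-03, -1.91190372e-05]), 'eef_pos': array([ 0.29321533, -0.60734274,  0.23032392]), 'tool_rot': array([-4.11277924e-04,  8.47009736e-01, -5.31576603e-01, -8.07643147e-04]), 'contact_force': array([-0.10503158,  0.19198609,  0.11114237]), 'torque': array([ 0.0527681 ,  0.01222193, -0.03656684]), 'gripper_width': 0.997914691933546}
scene 419.35624882620334 419.35624882620334 283.11890288668496 209.5999266067326 [[-0.445, 0.8953, 0.0196, 0.2986], [0.5825, 0.3061, -0.753, -0.1882], [-0.6801, -0.3237, -0.6578, 1.6134], [0.0, 0.0, 0.0, 1.0]]
packer0_mid [([292.5, 194.2], 0.84), ([370.3, 251.9], 0.66)]
wedge_mid [([418.1, 317.1], 0.8)]
wedge_tip [([408.3, 335.6], 0.94)]
corner [([270.5, 248.5], 0.73), ([149.5, 202.8], 0.51), ([418.4, 315.3], 0.37)]
griddle [([271.5, 247.9], 0.73)]
old_foot [([220.0, 196.8], 0.63), ([238.5, 207.1], 0.58), ([441.4, 277.9], 0.23)]
cutter [([351.8, 291.3], 0.55), ([385.3, 300.2], 0.33)]
top 456.6372383808632 456.6372383808632 278.5924847535414 214.09254350316905 [[-0.017, -0.9998, 0.0043, -0.1088], [-0.9938, 0.0164, -0.11, 0.4797], [0.1099, -0.0061, -0.9939, 1.4556], [0.0, 0.0, 0.0, 1.0]]
packer0_mid [([291.3, 260.1], 0.71), ([190.0, 227.6], 0.69), ([137.7, 156.3], 0.47)]
wedge_mid [([324.1, 218.9], 0.57), ([132.6, 176.0], 0.56)]
wedge_tip [([135.1, 158.4], 0.97), ([407.3, 189.6], 0.24)]
corner [([267.5, 175.3], 0.6)]
griddle [([265.5, 181.1], 0.84), ([407.9, 190.3], 0.68), ([189.4, 227.4], 0.35)]
old_foot [([324.4, 215.8], 0.55)]
cutter [([193.0, 175.6], 0.59), ([163.8, 267.0], 0.2)]
```

View pics/scene0.png

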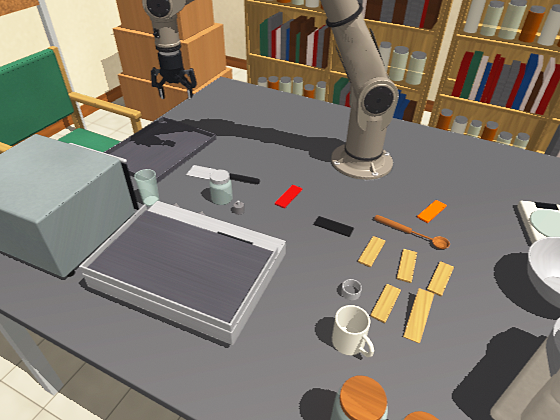

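View pics/top0.png

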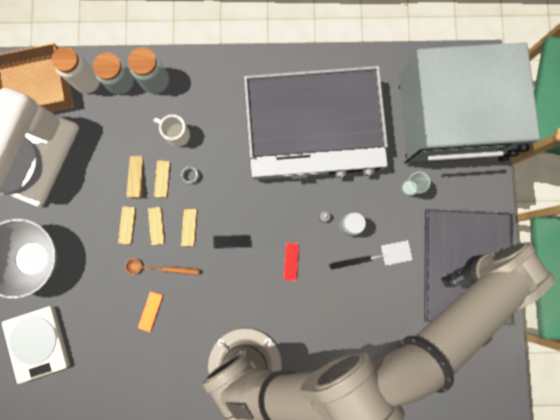

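```bash
cat > h.py <<'E'
from station import bot, imaging, nets
import cv2,numpy as np
from scipy.spatial.transform import Rotation as R
def rot(q): return R.from_quat([q[1],q[2],q[3],q[0]]).as_matrix()
def shot(n,save=None):
    o=bot.get_obs(); p=imaging.read_camera(n)
    if "view" in p: V=np.array(p["view"]); C2W=np.linalg.inv(V)
    else:
        T=np.eye(4);T[:3,:3]=rot(o["tool_rot"]);T[:3,3]=o["eef_pos"]
        C2W=T@np.array(p["mount"])
    p["C2W"]=C2W
    if save: cv2.imwrite("pics/"+save,p["image"][:,:,::-1])
    return p
def px2w(p,uv,z):
    uv=np.atleast_2d(uv).astype(float)
    d=np.c_[(uv[:,0]-p["cx"])/p["fx"],(uv[:,1]-p["cy"])/p["fy"],np.ones(len(uv))]@p["C2W"][:3,:3].T
    c=p["C2W"][:3,3]; return c+d*((z-c[2])/d[:,2])[:,None]
def w2px(p,X):
    X=np.atleast_2d(X); c=(X-p["C2W"][:3,3])@p["C2W"][:3,:3]
    return np.c_[p["fx"]*c[:,0]/c[:,2]+p["cx"],p["fy"]*c[:,1]/c[:,2]+p["cy"]]
def wood(p,z=0.008,amin=150):
    hsv=cv2.cvtColor(p["image"],cv2.COLOR_RGB2HSV)
    m=cv2.inRange(hsv,(14,60,120),(30,255,255))
    n,l,s,c=cv2.connectedComponentsWithStats(m)
    out=[]
    for i in range(1,n):
        if s[i,4]<amin: continue
        ys,xs=np.nonzero(l==i); w=px2w(p,np.c_[xs,ys],z)[:,:2]
        r=cv2.minAreaRect((w*1000).astype(np.float32)); out.append((c[i].round(1),s[i,4],r))
    return out
E
python3 - <<'E'
from h import *
p=shot("top")
print(p["C2W"][:3,3])
for o in wood(p): print(o[0],o[1],np.round(o[2][0],1),np.round(o[2][1],1),round(o[2][2],1))
im=p["image"][20:260,90:420,::-1]; cv2.imwrite("pics/topz.png",cv2.resize(im,None,fx=2.4,fy=2.4,interpolation=2))
for k,uv,z in [("front top-left corner",(251,163),.085),("fl bottom",(252,175),.03),("fr",(386,168),.03),("oldfoot",(325,216),.03),("cutter",(190,175),.026),("mug",(173,128),.09),("jar",(354,224),.1)]:
    print(k,px2w(p,uv,z).round(3))
E
```

```text
[ 0.31488582 -0.1077818   1.4999342 ]
[543.7  38.3] 166 [ 1073.6 -1040.5] [ 15.5 157.2] 39.8
[34.4 80.6] 2099 [939.9 707.8] [170.1 221.8] 11.1
[547.5 139.9] 211 [  713. -1025.] [ 34.7 113.4] 30.0
[134.3 176.9] 598 [613.4 359.5] [ 49.  138.4] 88.5
[161.5 178.7] 510 [604.8 268.8] [ 45.6 125.5] 85.6
[538.6 212.8] 349 [ 469.6 -973.6] [ 29.9 146.3] 9.3
[126.2 224.9] 526 [452.7 382.6] [ 46.3 124.6] 84.5
[155.5 225.7] 526 [448.3 286.6] [125.5  45.5] 5.8
[188.4 227.4] 526 [440.9 179. ] [ 45.6 123.3] 86.0
[149.6 311.2] 456 [173.6 302.1] [ 38.7 118.8] 70.8
[541.7 341.2] 286 [  59.  -952.9] [115.5  31.1] 72.9
front top-left corner [[ 0.635 -0.032  0.085]]
fl bottom [[ 0.607 -0.032  0.03 ]]
fr [[ 0.624 -0.472  0.03 ]]
oldfoot [[ 0.469 -0.267  0.03 ]]
cutter [[0.611 0.171 0.026]]
mug [[0.751 0.214 0.09 ]]
jar [[ 0.435 -0.348  0.1  ]]
```

View pics/topz.png

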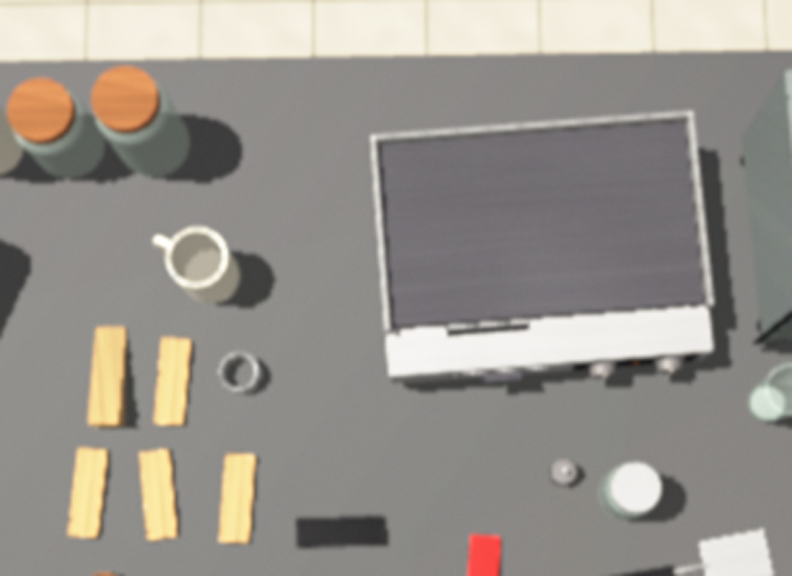

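```bash
cat >> h.py <<'E'
def plan(target,Rt=None,n=None,o=None):
    """print equal rows (tool-frame units) to reach target with constant-ish rows"""
    o=o or bot.get_obs(); p0=np.array(o["eef_pos"]);R0=rot(o["tool_rot"])
    if Rt is None: Rt=R0
    rv=R.from_matrix(R0.T@Rt).as_rotvec()
    d=np.array(target)-p0
    k=max(np.linalg.norm(d)/0.0417,np.degrees(np.linalg.norm(rv))/4)
    n=n or int(np.ceil(k)); 
    print("n",n,"rotdeg",np.degrees(rv).round(2),"d mm",(d*1000).round(1))
    for i in range(n):
        Ri=R0@R.from_rotvec(rv*i/n).as_matrix()
        print(np.round(np.r_[(Ri.T@d)/n/0.12,np.degrees(rv)/n/4],3))
def tool(yaw=0,tilt=0):
    """jaw along griddle y; yaw about world z; tilt deg >0: fingers point forward"""
    B=np.array([[0,-1,0],[-1,0,0],[0,0,-1]]).T.astype(float)  # cols: x=(0,-1,0), y=(-1,0,0), z=(0,0,-1)
    B=np.c_[[0,-1,0],[-1,0,0],[0,0,-1]].astype(float)
    # lean about world y: rotate z(0,0,-1) toward +x  => negative rot about y
    L=R.from_euler('y',-tilt,degrees=True).as_matrix(); Y=R.from_euler('z',yaw,degrees=True).as_matrix()
    return Y@L@B
E
python3 - <<'E'
from h import *
p=shot("wrist","w0.png"); print(np.round(p["mount"],4),p["fx"],p["cx"],p["cy"])
print(tool(0,15)); 
plan([0.45,-0.10,0.30],tool(0,0),14)
E
```

```text
[[ 1.000e+00 -1.000e-04 -5.000e-04 -2.000e-04]
 [ 2.000e-04  9.599e-01  2.803e-01 -7.170e-02]
 [ 5.000e-04 -2.803e-01  9.599e-01 -1.427e-01]
 [ 0.000e+00  0.000e+00  0.000e+00  1.000e+00]] 296.43087437393325 281.261587534001 212.21909076753332
[[ 0.         -0.96592583  0.25881905]
 [-1.          0.          0.        ]
 [ 0.         -0.25881905 -0.96592583]]
n 14 rotdeg [-0.   -0.   25.77] d mm [156.5 507.9  68.7]
[-0.232 -0.215 -0.041 -0.    -0.     0.46 ]
[-0.239 -0.208 -0.041 -0.    -0.     0.46 ]
[-0.245 -0.2   -0.041 -0.    -0.     0.46 ]
[-0.251 -0.192 -0.041 -0.    -0.     0.46 ]
[-0.257 -0.184 -0.041 -0.    -0.     0.46 ]
[-0.263 -0.175 -0.041 -0.    -0.     0.46 ]
[-0.269 -0.167 -0.041 -0.    -0.     0.46 ]
[-0.274 -0.158 -0.041 -0.    -0.     0.46 ]
[-0.279 -0.149 -0.041 -0.    -0.     0.46 ]
[-0.284 -0.14  -0.041 -0.    -0.     0.46 ]
[-0.288 -0.131 -0.041 -0.    -0.     0.46 ]
[-0.292 -0.122 -0.041 -0.    -0.     0.46 ]
[-0.296 -0.112 -0.041 -0.    -0.     0.46 ]
[-0.299 -0.103 -0.041 -0.    -0.     0.46 ]
```

View pics/w0.png

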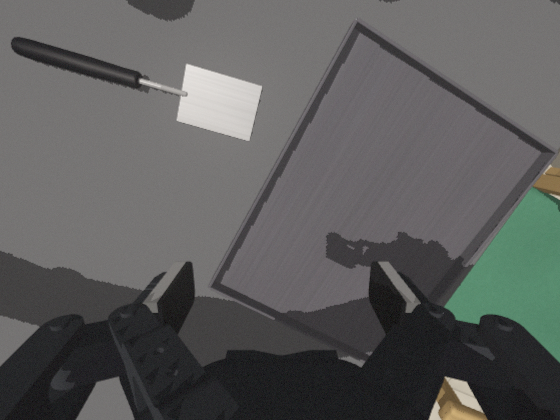

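```bash
python3 - <<'E'
from h import *
plan([0.47,-0.06,0.25],tool(0,15),14)
E
```

```text
n 14 rotdeg [14.74  3.37 25.62] d mm [176.5 547.9  18.7]
[-0.248 -0.236 -0.011  0.263  0.06   0.457]
[-0.255 -0.229 -0.008  0.263  0.06   0.457]
[-0.263 -0.22  -0.005  0.263  0.06   0.457]
[-0.269 -0.212 -0.002  0.263  0.06   0.457]
[-0.276 -0.203  0.001  0.263  0.06   0.457]
[-0.282 -0.194  0.003  0.263  0.06   0.457]
[-0.288 -0.185  0.005  0.263  0.06   0.457]
[-0.294 -0.176  0.008  0.263  0.06   0.457]
[-0.3   -0.166  0.009  0.263  0.06   0.457]
[-0.305 -0.156  0.011  0.263  0.06   0.457]
[-0.31  -0.146  0.013  0.263  0.06   0.457]
[-0.314 -0.136  0.014  0.263  0.06   0.457]
[-0.319 -0.126  0.015  0.263  0.06   0.457]
[-0.323 -0.115  0.016  0.263  0.06   0.457]
```

Call:
apply_moves --moves "1 -0.248 -0.236 -0.011 0.263 0.06 0.457;1 -0.255 -0.229 -0.008 0.263 0.06 0.457;1 -0.263 -0.22 -0.005 0.263 0.06 0.457;1 -0.27 -0.212 -0.002 0.263 0.06 0.457;1 -0.276 -0.203 0 0.263 0.06 0.457;1 -0.282 -0.194 0.003 0.263 0.06 0.457;1 -0.288 -0.185 0.005 0.263 0.06 0.457;1 -0.294 -0.176 0.008 0.263 0.06 0.457;1 -0.3 -0.166 0.01 0.263 0.06 0.457;1 -0.305 -0.156 0.01 0.263 0.06 0.457;1 -0.31 -0.146 0.013 0.263 0.06 0.457;1 -0.314 -0.136 0.014 0.263 0.06 0.457" --force 40

```text
t: 1.9
eef_pos: [0.4448, -0.1365, 0.248]
tool_rot: [-0.08, 0.724, -0.68, 0.08]
contact_force: [0.9, -0.4, -0.3]
gripper_width: -0.001
```

Call:
apply_moves --moves "1 -0.319 -0.126 0.015 0.263 0.06 0.457;1 -0.323 -0.115 0.016 0.263 0.06 0.457;1 0 0 0 0 0 0;1 0 0 0 0 0 0"

```text
t: 2.23
eef_pos: [0.4703, -0.0575, 0.2505]
tool_rot: [-0.093, 0.703, -0.699, 0.092]
contact_force: [-0.9, 0.2, 0.9]
gripper_width: -0.001
```

```bash
python3 - <<'E'
from h import *
p=shot("wrist","w1.png"); o=bot.get_obs(); print(o["t"],o["eef_pos"],rot(o["tool_rot"]).round(3),o["gripper_width"],o["contact_force"])
for k in ["corner","griddle","packer0_mid","old_foot"]:
    print(k,[(np.round(d["location"],1).tolist(),round(d["score"],2), px2w(p,d["location"],.028).round(4).tolist()) for d in nets.spot_point(p,k)])
E
```

```text
2.2833 [ 0.46983323 -0.05946593  0.25022938] [[ 0.003 -0.966  0.259]
 [-1.    -0.003  0.   ]
 [ 0.    -0.259 -0.966]] -0.003181772394431896 [-0.50877093  0.20572134 -0.26790993]
corner [([295.1, 133.1], 0.72, [[0.5947, -0.0739, 0.028]])]
griddle [([298.3, 134.8], 0.67, [[0.5926, -0.078, 0.028]])]
packer0_mid [([109.7, 249.8], 0.69, [[0.4446, 0.1627, 0.028]])]
old_foot [([428.9, 230.7], 0.9, [[0.4715, -0.246, 0.028]])]
```

View pics/w1.png

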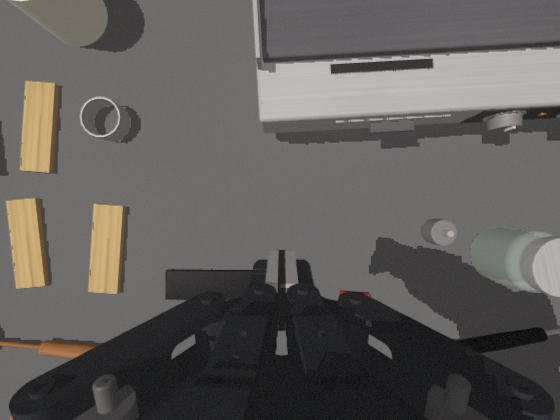

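```bash
python3 - <<'E'
import cv2
im=cv2.imread("pics/w1.png")[90:160,240:420]
im=cv2.convertScaleAbs(im,alpha=1.6,beta=20)
cv2.imwrite("pics/w1z.png",cv2.resize(im,None,fx=4.4,fy=4.4,interpolation=cv2.INTER_CUBIC))
E
```

```text
(no output)
```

View pics/w1z.png

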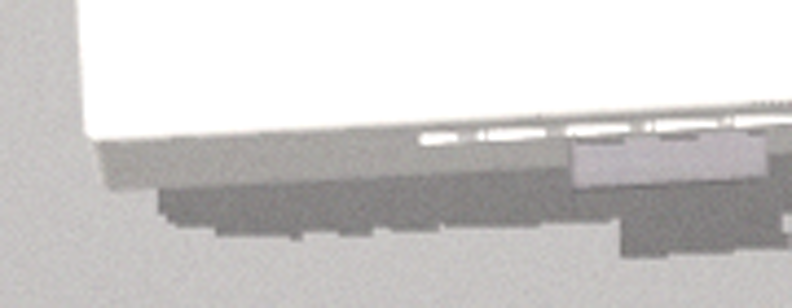

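```bash
python3 - <<'E'
from h import *
p=shot("wrist")
for g in (.022,.026,.03,.034):
    t=px2w(p,[(260.5,121.4),(362.7,116.8)],g+.055);b=px2w(p,[(264.5,132.7),(362.7,128.4)],g)
    print(g,t[:,:2].round(4).tolist(),b[:,:2].round(4).tolist(),[np.degrees(np.arctan2(-(q[0]-q[1])[0],(q[0]-q[1])[1])).round(2) for q in (t,b)])
def tocorner(l,yaw):
    c,s=np.cos(np.radians(yaw)),np.sin(np.radians(yaw)); return np.array(l)+45e-3*np.array([s,-c])
for o in wood(p): print(o[0],o[1],np.round(o[2][0],1),np.round(o[2][1],1),round(o[2][2],1))
print(px2w(p,[(100,118)],.026))
E
```

```text
0.022 [[0.5944, -0.0383], [0.5992, -0.151]] [[0.5954, -0.0396], [0.6006, -0.1661]] [np.float64(2.43), np.float64(2.36)]
0.026 [[0.5933, -0.0386], [0.598, -0.1499]] [[0.5945, -0.0399], [0.5996, -0.165]] [np.float64(2.43), np.float64(2.36)]
0.03 [[0.5922, -0.0389], [0.5968, -0.1488]] [[0.5935, -0.0401], [0.5986, -0.1639]] [np.float64(2.43), np.float64(2.36)]
0.034 [[0.5911, -0.0392], [0.5957, -0.1477]] [[0.5925, -0.0403], [0.5976, -0.1628]] [np.float64(2.43), np.float64(2.36)]
[ 32.7 127.2] 2748 [606.6 270.5] [ 40.5 120.2] 85.7
[ 21.9 244.1] 2682 [450.2 288.4] [120.4  40.6] 5.8
[102.  249.1] 2669 [443.2 180.6] [ 40.4 120.4] 85.9
[ 57.7 352.2] 267 [305. 243.] [55.5 17.5] 81.6
[[0.61354614 0.16952878 0.026     ]]
```

```bash
python3 - <<'E'
from h import *
p=shot("wrist"); g=cv2.cvtColor(p["image"],cv2.COLOR_RGB2GRAY).astype(float)
def edge(cols,r0,r1,sign=-1):
    out=[]
    for c in cols:
        d=np.diff(g[r0:r1,c])*sign; i=int(np.argmax(d)); out.append((c,r0+i+.5,d[i]))
    return np.array(out)
e=edge(range(264,556,12),90,128); print(e[:,:2].astype(int).tolist(), e[:,2].astype(int).tolist())
w=px2w(p,e[:,:2]+0.0,.083)
f=cv2.fitLine((w[:,:2]*1000).astype(np.float32),cv2.DIST_HUBER,0,.01,.01).ravel(); print(f,np.degrees(np.arctan2(f[0],-f[1])))
print(w[:,:2].round(4).tolist())
# left side edge of ledge
l=[]
for r in range(10,118,6):
    d=np.diff(g[r,235:280]); l.append((235+np.argmax(d)+.5,r))
print(l); 
w=px2w(p,[q for q in l if q[1]>70],.083);print(w[:,:2].round(4).tolist())
E
```

```text
[[264, 120], [276, 119], [288, 118], [300, 117], [312, 117], [324, 116], [336, 120], [348, 119], [360, 119], [372, 118], [384, 117], [396, 116], [408, 115], [420, 115], [432, 114], [444, 113], [456, 107], [468, 106], [480, 107], [492, 105], [504, 122], [516, 104], [528, 103], [540, 103], [552, 102]] [28, 31, 27, 25, 28, 29, 71, 67, 28, 59, 47, 68, 56, 46, 58, 65, 28, 27, 34, 34, 45, 30, 36, 38, 43]
[ 6.4450219e-02 -9.9792093e-01  6.0497620e+02 -2.4222949e+02] 3.6952863
[[0.5937, -0.0424], [0.5948, -0.0554], [0.5958, -0.0684], [0.5969, -0.0814], [0.5968, -0.0944], [0.5979, -0.1074], [0.5935, -0.1203], [0.5946, -0.1333], [0.5946, -0.1463], [0.5956, -0.1593], [0.5967, -0.1723], [0.5977, -0.1852], [0.5987, -0.1982], [0.5987, -0.2112], [0.5998, -0.2242], [0.6008, -0.2371], [0.6072, -0.25], [0.6083, -0.263], [0.6072, -0.276], [0.6093, -0.2889], [0.591, -0.3022], [0.6103, -0.3148], [0.6113, -0.3278], [0.6113, -0.3408], [0.6123, -0.3537]]
[(np.float64(247.5), 10), (np.float64(247.5), 16), (np.float64(247.5), 22), (np.float64(248.5), 28), (np.float64(248.5), 34), (np.float64(249.5), 40), (np.float64(249.5), 46), (np.float64(249.5), 52), (np.float64(255.5), 58), (np.float64(270.5), 64), (np.float64(270.5), 70), (np.float64(251.5), 76), (np.float64(252.5), 82), (np.float64(252.5), 88), (np.float64(253.5), 94), (np.float64(253.5), 100), (np.float64(254.5), 106), (np.float64(254.5), 112)]
[[0.6414, -0.0291], [0.635, -0.0301], [0.6286, -0.0301], [0.6222, -0.0312], [0.6157, -0.0311], [0.6093, -0.0322], [0.6029, -0.0322]]
```

```bash
python3 - <<'E'
from h import *
p=shot("wrist"); g=cv2.cvtColor(p["image"],cv2.COLOR_RGB2GRAY)
for r in (76,100,112,118): print(r,g[r,246:270].tolist())
for c in (270,300,330): print(c,g[108:150,c].tolist())
for r in range(118,140,2): print(r,g[r,254:274].tolist())
E
```

```text
76 [111, 114, 112, 112, 110, 112, 143, 183, 183, 187, 188, 188, 188, 189, 189, 190, 189, 189, 188, 189, 189, 187, 189, 189]
100 [112, 115, 111, 111, 112, 111, 112, 125, 160, 179, 183, 183, 178, 186, 188, 187, 187, 186, 186, 187, 187, 188, 188, 189]
112 [110, 110, 112, 111, 112, 109, 112, 112, 132, 170, 181, 183, 186, 187, 184, 187, 187, 188, 185, 188, 187, 188, 189, 190]
118 [114, 109, 110, 113, 109, 116, 112, 113, 118, 148, 174, 176, 174, 173, 171, 171, 168, 169, 168, 168, 166, 166, 165, 164]
270 [186, 190, 189, 189, 190, 188, 189, 189, 187, 176, 162, 147, 118, 96, 89, 90, 92, 93, 90, 88, 92, 90, 90, 96, 102, 112, 113, 111, 112, 111, 112, 111, 111, 111, 109, 112, 114, 111, 111, 109, 112, 111]
300 [189, 187, 187, 189, 187, 189, 186, 175, 163, 147, 123, 93, 92, 94, 92, 93, 90, 93, 90, 90, 92, 86, 79, 72, 72, 70, 70, 75, 71, 72, 72, 67, 71, 70, 87, 111, 112, 112, 110, 110, 112, 110]
330 [186, 187, 185, 186, 184, 175, 161, 146, 121, 98, 95, 91, 91, 91, 91, 94, 90, 92, 93, 86, 80, 74, 72, 74, 72, 71, 71, 72, 72, 71, 65, 68, 84, 111, 111, 112, 111, 112, 114, 110, 112, 110]
118 [118, 148, 
[... 358 characters left out ...]
92, 92, 92, 92]
126 [113, 112, 114, 118, 107, 99, 90, 89, 90, 89, 90, 92, 91, 91, 89, 89, 90, 89, 89, 91]
128 [111, 111, 110, 112, 116, 103, 92, 88, 91, 90, 92, 91, 92, 88, 92, 91, 92, 93, 92, 91]
130 [115, 111, 113, 110, 113, 107, 99, 87, 88, 91, 91, 92, 89, 92, 94, 91, 90, 92, 87, 89]
132 [112, 112, 110, 112, 110, 109, 111, 101, 98, 99, 96, 100, 102, 102, 106, 103, 102, 105, 97, 74]
134 [113, 107, 111, 111, 112, 111, 113, 112, 111, 113, 111, 110, 113, 109, 111, 111, 113, 111, 104, 72]
136 [112, 112, 109, 111, 113, 110, 112, 113, 113, 109, 110, 111, 113, 110, 111, 109, 112, 110, 105, 71]
138 [111, 110, 111, 110, 111, 107, 109, 110, 112, 112, 110, 109, 112, 112, 107, 111, 112, 111, 113, 112]
```

```bash
python3 - <<'E'
from h import *
plan([0.625,-0.079,0.100],tool(3.45,15))
E
```

```text
n 6 rotdeg [ 0.03 -0.91 -3.4 ] d mm [ 155.3  -18.1 -150. ]
[ 0.025 -0.155  0.257  0.001 -0.038 -0.142]
[ 0.027 -0.154  0.257  0.001 -0.038 -0.142]
[ 0.029 -0.154  0.257  0.001 -0.038 -0.142]
[ 0.031 -0.154  0.257  0.001 -0.038 -0.142]
[ 0.034 -0.153  0.257  0.001 -0.038 -0.142]
[ 0.036 -0.153  0.257  0.001 -0.038 -0.142]
```

Call:
apply_moves --moves "1 0.025 -0.155 0.257 0 -0.038 -0.142;1 0.027 -0.154 0.257 0 -0.038 -0.142;1 0.029 -0.154 0.257 0 -0.038 -0.142;1 0.031 -0.154 0.257 0 -0.038 -0.142;1 0.034 -0.153 0.257 0 -0.038 -0.142;1 0.036 -0.153 0.257 0 -0.038 -0.142;1 0 0 0 0 0 0;1 0 0.0043 0.0161 0 0 0;1 0 0.0043 0.0161 0 0 0;1 0 0 0 0 0 0"

```text
t: 3.47
eef_pos: [0.6247, -0.078, 0.0966]
tool_rot: [-0.095, 0.722, -0.679, 0.09]
contact_force: [0.5, -0.5, -0.7]
gripper_width: -0.001
```

Call:
apply_moves --moves "1 0 0.0043 0.0161 0 0 0;1 0 0.0043 0.0161 0 0 0;1 0 0 0 0 0 0"

```text
t: 3.72
eef_pos: [0.625, -0.0778, 0.0926]
tool_rot: [-0.095, 0.722, -0.679, 0.09]
contact_force: [0.9, -0.6, -0.0]
gripper_width: -0.001
```

Call:
apply_moves --moves "1 0 0.0043 0.0161 0 0 0;1 0 0 0 0 0 0"

```text
t: 3.88
eef_pos: [0.625, -0.0777, 0.0901]
tool_rot: [-0.095, 0.722, -0.679, 0.089]
contact_force: [0.0, -0.2, 0.0]
gripper_width: -0.002
```

Call:
apply_moves --moves "1 0 0.0043 0.0161 0 0 0;1 0 0 0 0 0 0"

```text
t: 4.05
eef_pos: [0.625, -0.0777, 0.0877]
tool_rot: [-0.095, 0.722, -0.679, 0.089]
contact_force: [0.1, -0.0, -0.2]
gripper_width: 0.002
```

Call:
apply_moves --moves "1 0 0.0043 0.0161 0 0 0;1 0 0 0 0 0 0"

```text
t: 4.22
eef_pos: [0.6255, -0.0777, 0.0863]
tool_rot: [-0.095, 0.722, -0.679, 0.09]
contact_force: [-2.9, -0.1, 4.7]
gripper_width: -0.001
```

Call:
apply_moves --moves "1 0 0.0021 0.008 0 0 0;1 0 0 0 0 0 0;1 0 0 0 0 0 0"

```text
t: 4.47
eef_pos: [0.6255, -0.0777, 0.0861]
tool_rot: [-0.095, 0.722, -0.679, 0.09]
contact_force: [-5.9, 0.1, 11.4]
gripper_width: 0.001
```

```bash
python3 - <<'E'
from h import *
o=bot.get_obs(); print(o["eef_pos"],o["contact_force"])
p=shot("wrist","w2.png")
for q in wood(p): print(q[0],q[1],np.round(q[2][0],1),np.round(q[2][1],1),round(q[2][2],1))
E
```

```text
[ 0.62553208 -0.07772387  0.08611321] [-5.91067928  0.06927146 11.36887117]
```

```bash
cat >> h.py <<'E'
def wp(hand,pts,start=None,Rs=None,step=0.04):
    """pts: list of (pos, R or None[, n]); prints rows"""
    o=bot.get_obs(); p0=np.array(o["eef_pos"]) if start is None else np.array(start); R0=rot(o["tool_rot"]) if Rs is None else Rs
    rows=[]
    for w in pts:
        P=np.array(w[0]); Rt=R0 if w[1] is None else w[1]
        rv=R.from_matrix(R0.T@Rt).as_rotvec(); d=P-p0
        n=w[2] if len(w)>2 else max(1,int(np.ceil(max(np.linalg.norm(d)/step,np.degrees(abs(rv).max())/3.9))))
        for i in range(n):
            Ri=R0@R.from_rotvec(rv*i/n).as_matrix()
            v=np.r_[(Ri.T@d)/n/0.12,np.degrees(rv)/n/4]
            rows.append(f"{hand} "+" ".join(f"{x:.3f}".rstrip('0').rstrip('.').replace('-0','-0') if abs(x)>=.0005 else "0" for x in v))
        p0,R0=P,Rt
    print(len(rows),"rows"); print(";".join(rows))
E
python3 - <<'E'
from h import *
wp(1,[([.6255,-.0777,.1],None),([.52,-.07,.105],None),([.52,-.07,.010],None)])
E
```

```text
7 rows
1 0 -0.03 -0.112 0 0 0;1 -0.04 0.278 -0.089 0 0 0;1 -0.04 0.278 -0.089 0 0 0;1 -0.04 0.278 -0.089 0 0 0;1 0 0.068 0.255 0 0 0;1 0 0.068 0.255 0 0 0;1 0 0.068 0.255 0 0 0
```

Call:
apply_moves --moves "1 0 -0.03 -0.112 0 0 0;1 -0.04 0.278 -0.089 0 0 0;1 -0.04 0.278 -0.089 0 0 0;1 -0.04 0.278 -0.089 0 0 0;1 0 0.068 0.255 0 0 0;1 0 0.068 0.255 0 0 0;1 0 0.06 0.22 0 0 0;1 0 0 0 0 0 0;1 0 0 0 0 0 0"

```text
t: 5.27
eef_pos: [0.5191, -0.0693, 0.0124]
tool_rot: [-0.095, 0.723, -0.679, 0.088]
contact_force: [1.4, -0.1, 0.4]
gripper_width: -0.001
```

Call:
apply_moves --moves "1 0 0.0064 0.024 0 0 0;1 0 0.0043 0.0161 0 0 0;1 0 0 0 0 0 0"

```text
t: 5.52
eef_pos: [0.5214, -0.0697, 0.01]
tool_rot: [-0.097, 0.722, -0.679, 0.09]
contact_force: [0.6, 0.6, 0.1]
gripper_width: -0.0
```

Call:
apply_moves --moves "1 0 0.0043 0.0161 0 0 0;1 0 0.0043 0.0161 0 0 0;1 0 0 0 0 0 0"

```text
t: 5.77
eef_pos: [0.5209, -0.0699, 0.0057]
tool_rot: [-0.096, 0.722, -0.679, 0.09]
contact_force: [0.1, 0.2, -0.2]
gripper_width: 0.003
```

Call:
apply_moves --moves "1 0 0.0043 0.0161 0 0 0;1 0 0 0 0 0 0"

```text
t: 5.93
eef_pos: [0.5205, -0.0699, 0.0034]
tool_rot: [-0.096, 0.722, -0.679, 0.09]
contact_force: [0.2, 0.5, -0.1]
gripper_width: 0.001
```

Call:
apply_moves --moves "1 0 0.0043 0.0161 0 0 0;1 0 0 0 0 0 0"

```text
t: 6.1
eef_pos: [0.5207, -0.0699, 0.0018]
tool_rot: [-0.096, 0.722, -0.679, 0.09]
contact_force: [-3.3, 0.6, 10.2]
gripper_width: 0.002
```

```bash
python3 - <<'E'
from h import *
# redo corner geometry with stored w1 pose
T=np.eye(4);T[:3,:3]=np.c_[[.003,-1,0],[-.966,-.003,-.259],[.259,0,-.966]];T[:3,3]=[.46983,-.05947,.25023]
p=shot("wrist"); p["C2W"]=T@np.array(p["mount"])
g=.0293
w=px2w(p,[(261.3,132.2),(270,131.5),(300,129.7),(330,127.8)],g); print(w.round(4))
t=px2w(p,[(270,119.5),(300,117.5),(330,115.5)],g+.055); print(t.round(4))
a=np.radians(3.45); print("C",w[0,:2]+.045*np.array([np.sin(a),-np.cos(a)]))
y=np.radians(-4.3);G=np.array([.6066,.2705])-.045*np.array([np.cos(y),np.sin(y)]);print(G)
wp(-0.22,[([.52,-.06,.10],None),([G[0],G[1],.10],tool(-4.3,15)),([G[0],G[1],.02],None)])
E
```

```text
[[ 0.5948 -0.0336  0.0293]
 [ 0.5957 -0.0446  0.0293]
 [ 0.5981 -0.0825  0.0293]
 [ 0.6006 -0.1204  0.0293]]
[[ 0.5949 -0.0466  0.0843]
 [ 0.5972 -0.079   0.0843]
 [ 0.5994 -0.1113  0.0843]]
C [ 0.59750022 -0.07846894]
[0.56172667 0.27387404]
14 rows
-0.22 -0.027 -0.071 -0.263 0 0 0;-0.22 -0.027 -0.071 -0.263 0 0 0;-0.22 -0.027 -0.071 -0.263 0 0 0;-0.22 -0.306 -0.056 0.015 -0.004 0.057 0.211;-0.22 -0.307 -0.051 0.014 -0.004 0.057 0.211;-0.22 -0.308 -0.047 0.013 -0.004 0.057 0.211;-0.22 -0.308 -0.042 0.011 -0.004 0.057 0.211;-0.22 -0.309 -0.038 0.01 -0.004 0.057 0.211;-0.22 -0.31 -0.033 0.009 -0.004 0.057 0.211;-0.22 -0.31 -0.029 0.008 -0.004 0.057 0.211;-0.22 -0.311 -0.024 0.006 -0.004 0.057 0.211;-0.22 -0.311 -0.019 0.005 -0.004 0.057 0.211;-0.22 0 0.086 0.322 0 0 0;-0.22 0 0.086 0.322 0 0 0
```

Call:
apply_moves --moves "-0.22 -0.027 -0.071 -0.263 0 0 0;-0.22 -0.027 -0.071 -0.263 0 0 0;-0.22 -0.027 -0.071 -0.263 0 0 0;-0.22 -0.306 -0.056 0.015 -0.004 0.057 0.211;-0.22 -0.307 -0.051 0.014 -0.004 0.057 0.211;-0.22 -0.308 -0.047 0.013 -0.004 0.057 0.211;-0.22 -0.308 -0.042 0.011 -0.004 0.057 0.211;-0.22 -0.309 -0.038 0.01 -0.004 0.057 0.211;-0.22 -0.31 -0.033 0.009 -0.004 0.057 0.211;-0.22 -0.31 -0.029 0.008 -0.004 0.057 0.211;-0.22 -0.311 -0.024 0.006 -0.004 0.057 0.211;-0.22 -0.311 -0.019 0.005 -0.004 0.057 0.211" --force 40

```text
t: 7.15
eef_pos: [0.5605, 0.2762, 0.0991]
tool_rot: [0.088, -0.674, 0.727, -0.094]
contact_force: [-0.3, -0.9, 0.0]
gripper_width: 0.611
```

Call:
apply_moves --moves "-0.22 0 0.04 0.16 0 0 0;-0.22 0 0 0 0 0 0;-0.22 0 0 0 0 0 0"

```text
t: 7.4
eef_pos: [0.5602, 0.2737, 0.0781]
tool_rot: [0.087, -0.675, 0.727, -0.094]
contact_force: [1.1, -0.7, -0.1]
gripper_width: 0.607
```

```bash
python3 - <<'E'
from h import *
o=bot.get_obs(); print(o["t"],o["eef_pos"],o["gripper_width"],rot(o["tool_rot"]).round(3))
p=shot("wrist","w3.png")
for q in wood(p): print(q[0],q[1],np.round(q[2][0],1),np.round(q[2][1],1),round(q[2][2],1))
E
```

```text
7.4 [0.56021427 0.27373582 0.07812016] 0.6067853388895272 [[-0.074 -0.965  0.253]
 [-0.997  0.071 -0.02 ]
 [ 0.001 -0.254 -0.967]]
[160.8 190.9] 10883 [610.7 363.4] [ 45.5 148.5] 86.4
[280.  182.1] 7955 [606.8 270.8] [ 39.7 119.4] 85.6
[264.7 332.8] 2026 [493.  292.9] [34.8 40. ] 5.7
[150.1 389.2] 1599 [455.8 382.6] [22.9 61.5] 48.4
[412.1 388.9] 1579 [441.2 182.5] [61.1 23.3] 32.9
```

View pics/w3.png

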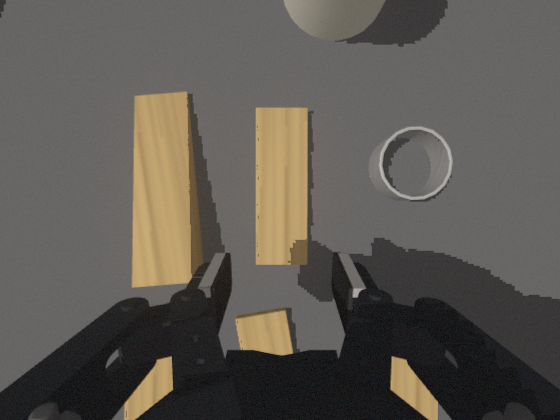

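Call:
apply_moves --moves "-0.22 0 0.07 0.261 0 0 0;-0.22 0 0.07 0.261 0 0 0;-0.22 0 0 0 0 0 0;-0.22 0 0.0043 0.0161 0 0 0;-0.22 0 0.0043 0.0161 0 0 0;-0.22 0 0.0043 0.0161 0 0 0;-0.22 0 0 0 0 0 0"

```text
t: 8.03
eef_pos: [0.5618, 0.2741, 0.009]
tool_rot: [0.089, -0.674, 0.727, -0.095]
contact_force: [0.1, -0.6, -0.2]
gripper_width: 0.615
```

Call:
apply_moves --moves "-0.22 0 0.0043 0.0161 0 0 0;-0.22 0 0 0 0 0 0"

```text
t: 8.2
eef_pos: [0.5614, 0.2737, 0.0061]
tool_rot: [0.088, -0.674, 0.727, -0.095]
contact_force: [1.3, 0.4, 0.5]
gripper_width: 0.612
```

Call:
apply_moves --moves "-0.22 0 0.0043 0.0161 0 0 0;-0.22 0 0 0 0 0 0"

```text
t: 8.37
eef_pos: [0.5609, 0.2736, 0.0035]
tool_rot: [0.088, -0.674, 0.727, -0.095]
contact_force: [0.2, -0.2, 0.4]
gripper_width: 0.609
```

Call:
apply_moves --moves "-0.22 0 0.0043 0.0161 0 0 0;-0.22 0 0.0043 0.0161 0 0 0;-0.22 0 0 0 0 0 0"

```text
t: 8.62
eef_pos: [0.5606, 0.2736, -0.0009]
tool_rot: [0.087, -0.674, 0.727, -0.095]
contact_force: [-0.2, 0.4, 0.1]
gripper_width: 0.608
```

Call:
apply_moves --moves "-0.22 0 0.0043 0.0161 0 0 0;-0.22 0 0 0 0 0 0"

```text
t: 8.78
eef_pos: [0.561, 0.2738, -0.0015]
tool_rot: [0.088, -0.674, 0.727, -0.095]
contact_force: [-5.2, -2.6, 11.1]
gripper_width: 0.611
```

Call:
apply_moves --moves "-0.22 0 0.0043 0.0161 0 0 0;-0.22 0 0 0 0 0 0"

```text
t: 8.95
eef_pos: [0.5611, 0.2738, -0.0019]
tool_rot: [0.088, -0.674, 0.727, -0.096]
contact_force: [-12.4, -6.2, 29.0]
gripper_width: 0.612
```

Call:
apply_moves --moves "-0.22 0 -0.014 -0.052 0 0 0;-0.22 0 0 0 0 0 0;0.5 0 0 0 0 0 0;0.5 0 0 0 0 0 0;0.5 0 0 0 0 0 0;0.5 0 0 0 0 0 0" --force 40

```text
t: 9.45
eef_pos: [0.5611, 0.2739, 0.0024]
tool_rot: [0.088, -0.674, 0.727, -0.095]
contact_force: [-3.6, -1.3, 10.6]
gripper_width: 0.453
```

```bash
python3 - <<'E'
from h import *
o=bot.get_obs(); print(o["t"],o["eef_pos"],o["gripper_width"],o["contact_force"])
E
```

```text
9.45 [0.56114762 0.2739007  0.00238391] 0.45256974468506306 [-3.59039095 -1.28893527 10.56758665]
```

```bash
cat >> h.py <<'E'
YG=3.5
def cf(x,y,z):
    c,s=np.cos(np.radians(YG)),np.sin(np.radians(YG)); return np.array([.5975+c*x-s*y,-.0785+s*x+c*y,z])
def tocf(P):
    c,s=np.cos(np.radians(YG)),np.sin(np.radians(YG)); d=np.array(P)[:2]-[.5975,-.0785]; return np.array([c*d[0]+s*d[1],-s*d[0]+c*d[1]])
E
python3 - <<'E'
from h import *
o=bot.get_obs()
wp(0.5,[([.561,.274,.08],None),(cf(-.155,0,.08),tool(YG,15)),(cf(-.155,0,.008),None),(cf(-.15,0,.008),None,2)])
E
```

```text
16 rows
0.5 0 -0.082 -0.313 0 0 0;0.5 0 -0.082 -0.313 0 0 0;0.5 0.308 0.073 -0.019 0.003 -0.051 -0.189;0.5 0.307 0.077 -0.02 0.003 -0.051 -0.189;0.5 0.306 0.081 -0.021 0.003 -0.051 -0.189;0.5 0.305 0.085 -0.023 0.003 -0.051 -0.189;0.5 0.304 0.089 -0.024 0.003 -0.051 -0.189;0.5 0.302 0.093 -0.025 0.003 -0.051 -0.189;0.5 0.301 0.097 -0.026 0.003 -0.051 -0.189;0.5 0.3 0.101 -0.027 0.003 -0.051 -0.189;0.5 0.298 0.105 -0.028 0.003 -0.051 -0.189;0.5 0.297 0.109 -0.029 0.003 -0.051 -0.189;0.5 0 0.078 0.29 0 0 0;0.5 0 0.078 0.29 0 0 0;0.5 0 -0.02 0.005 0 0 0;0.5 0 -0.02 0.005 0 0 0
```

Call:
apply_moves --moves "0.5 0 -0.082 -0.313 0 0 0;0.5 0 -0.082 -0.313 0 0 0;0.5 0.308 0.073 -0.019 0.003 -0.051 -0.189;0.5 0.307 0.077 -0.02 0.003 -0.051 -0.189;0.5 0.306 0.081 -0.021 0.003 -0.051 -0.189;0.5 0.305 0.085 -0.023 0.003 -0.051 -0.189;0.5 0.304 0.089 -0.024 0.003 -0.051 -0.189;0.5 0.302 0.093 -0.025 0.003 -0.051 -0.189;0.5 0.301 0.097 -0.026 0.003 -0.051 -0.189;0.5 0.3 0.101 -0.027 0.003 -0.051 -0.189;0.5 0.298 0.105 -0.028 0.003 -0.051 -0.189;0.5 0.297 0.109 -0.029 0.003 -0.051 -0.189"

```text
t: 10.45
eef_pos: [0.4428, -0.0861, 0.0793]
tool_rot: [-0.094, 0.722, -0.68, 0.089]
contact_force: [-0.0, 0.1, 0.3]
gripper_width: 0.448
```

Call:
apply_moves --moves "0.5 0 0.04 0.145 0 0 0;0.5 0 0.04 0.145 0 0 0;0.5 0 0 0 0 0 0"

```text
t: 10.7
eef_pos: [0.4414, -0.0868, 0.0411]
tool_rot: [-0.093, 0.72, -0.682, 0.087]
contact_force: [-1.6, -0.1, -0.6]
gripper_width: 0.45
```

```bash
python3 - <<'E'
from h import *
o=bot.get_obs(); print(o["t"],o["eef_pos"],tocf(o["eef_pos"]),o["gripper_width"],rot(o["tool_rot"]).round(3))
p=shot("wrist","w4.png")
for q in wood(p,z=o["eef_pos"][2]): print(q[0],q[1],np.round(q[2][0],1),np.round(q[2][1],1),round(q[2][2],1))
E
```

```text
10.7 [ 0.4413884  -0.08684119  0.04105472] [-0.15632964  0.00120475] 0.44964633340971255 [[ 0.054 -0.966  0.253]
 [-0.999 -0.052  0.015]
 [-0.001 -0.253 -0.967]]
[281.7 170.6] 17465 [487.8 -83.8] [122.5  41.2] 3.0
```

View pics/w4.png

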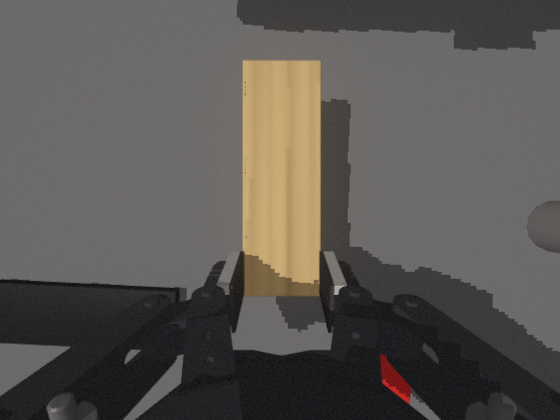

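Call:
apply_moves --moves "0.5 0 0.037 0.139 0 0 0;0.5 0 0.037 0.139 0 0 0.05;0.5 0 0 0 0 0 0.03;0.5 0 0 0 0 0 0"

```text
t: 11.08
eef_pos: [0.4435, -0.0844, 0.0235]
tool_rot: [-0.093, 0.722, -0.68, 0.089]
contact_force: [-0.7, 0.0, -0.2]
gripper_width: 0.45
```

```bash
python3 - <<'E'
from h import *
o=bot.get_obs(); print(o["t"],o["eef_pos"],tocf(o["eef_pos"]),o["gripper_width"],rot(o["tool_rot"]).round(3),o["contact_force"])
P=o["eef_pos"]
wp(0.5,[(cf(-.036,0,.0065),None,6)],start=P)
E
```

```text
11.0833 [ 0.44350317 -0.08438727  0.02353428] [-0.15406901  0.00352499] 0.44979808724200304 [[ 0.058 -0.965  0.254]
 [-0.998 -0.057  0.012]
 [ 0.003 -0.255 -0.967]] [-0.71289096  0.02864288 -0.23084773]
6 rows
0.5 0.004 -0.153 0.065 0 0 0;0.5 0.004 -0.153 0.065 0 0 0;0.5 0.004 -0.153 0.065 0 0 0;0.5 0.004 -0.153 0.065 0 0 0;0.5 0.004 -0.153 0.065 0 0 0;0.5 0.004 -0.153 0.065 0 0 0
```

Call:
apply_moves --moves "0.5 0.015 -0.19 0.05 0 0 0;0.5 0.015 0.018 0.068 0 0 0;0.5 0 0.018 0.068 0 0 0;0.5 0 0 0 0 0 0"

```text
t: 11.42
eef_pos: [0.4672, -0.0874, 0.0064]
tool_rot: [-0.092, 0.721, -0.681, 0.089]
contact_force: [0.1, 0.8, -1.4]
gripper_width: 0.447
```

```bash
python3 - <<'E'
from h import *
o=bot.get_obs(); print(o["t"],o["eef_pos"],tocf(o["eef_pos"]),o["gripper_width"],rot(o["tool_rot"]).round(3),o["contact_force"])
P=o["eef_pos"]
wp(0.5,[(cf(-.036,0,.0065),None,6)],start=P)
E
```

```text
11.4167 [ 0.4671799  -0.08744139  0.00636998] [-0.13062288 -0.00096886] 0.44739584554769607 [[ 0.057 -0.965  0.254]
 [-0.998 -0.056  0.011]
 [ 0.003 -0.254 -0.967]] [ 0.08301934  0.78510017 -1.3751136 ]
6 rows
0.5 -0.002 -0.127 0.033 0 0 0;0.5 -0.002 -0.127 0.033 0 0 0;0.5 -0.002 -0.127 0.033 0 0 0;0.5 -0.002 -0.127 0.033 0 0 0;0.5 -0.002 -0.127 0.033 0 0 0;0.5 -0.002 -0.127 0.033 0 0 0
```

Slide in, watch force midway.

Call:
apply_moves --moves "0.5 -0.002 -0.127 0.033 0 0 0;0.5 -0.002 -0.127 0.033 0 0 0;0.5 -0.002 -0.127 0.033 0 0 0;0.5 0 0 0 0 0 0"

```text
t: 11.75
eef_pos: [0.5178, -0.0836, 0.0084]
tool_rot: [-0.094, 0.721, -0.681, 0.09]
contact_force: [0.7, 0.1, -0.1]
gripper_width: 0.451
```

Call:
apply_moves --moves "0.5 -0.002 -0.127 0.033 0 0 0;0.5 -0.002 -0.127 0.033 0 0 0;0.5 -0.002 -0.127 0.033 0 0 0;0.5 0 0 0 0 0 0;0.5 0 0 0 0 0 0"

```text
t: 12.17
eef_pos: [0.5608, -0.081, 0.0072]
tool_rot: [-0.092, 0.721, -0.681, 0.089]
contact_force: [-0.8, 1.0, 0.1]
gripper_width: 0.454
```

```bash
python3 - <<'E'
from h import *
o=bot.get_obs(); print(o["t"],o["eef_pos"],tocf(o["eef_pos"]),o["gripper_width"],rot(o["tool_rot"]).round(3),o["contact_force"])
E
```

```text
12.1667 [ 0.56081708 -0.08097823  0.00716643] [-0.03676579 -0.00023417] 0.45438470444439916 [[ 0.056 -0.965  0.254]
 [-0.998 -0.055  0.012]
 [ 0.003 -0.255 -0.967]] [-0.76932466  1.01145472  0.05758423]
```

Call:
apply_moves --moves "0.5 0 0.0043 0.0161 0 0 0;0.5 0 0.0043 0.0161 0 0 0;0.5 0 0 0 0 0 0;-0.22 0 0 0 0 0 0;-0.22 0 0 0 0 0 0;-0.22 0 0.13 -0.034 0 0 0;-0.22 0 0.2 -0.15 0 0 0;-0.22 0 0.15 -0.25 0 0 0;-0.22 0 0.15 -0.25 0 0 0;-0.22 0 -0.05 -0.25 0 0 0;-0.22 0 0 0 0 0 0"

```text
t: 13.08
eef_pos: [0.4656, -0.0877, 0.097]
tool_rot: [-0.093, 0.72, -0.682, 0.092]
contact_force: [0.9, -0.7, 0.2]
gripper_width: 0.612
```

```bash
python3 - <<'E'
from h import *
o=bot.get_obs(); print(o["t"],o["eef_pos"],tocf(o["eef_pos"]),o["gripper_width"],rot(o["tool_rot"]).round(3),o["contact_force"])
p=shot("wrist","w5.png")
for q in wood(p): print(q[0],q[1],np.round(q[2][0],1),np.round(q[2][1],1),round(q[2][2],1), cv2.boxPoints(q[2]).round(0).tolist(),[ (tocf(b/1000)*1000).round(1).tolist() for b in cv2.boxPoints(q[2])])
E
```

```text
13.0833 [ 0.46558553 -0.08774961  0.09701757] [-0.1322331  -0.00117917] 0.6119792389523223 [[ 0.053 -0.965  0.259]
 [-0.999 -0.053  0.009]
 [ 0.005 -0.259 -0.966]] [ 0.9189346  -0.742326    0.16382396]
[279.  110.5] 3584 [576.3 -80. ] [61.1 39.5] 3.1 [[545.0, -62.0], [547.0, -101.0], [608.0, -98.0], [606.0, -59.0]] [[-51.7, 19.8], [-52.0, -19.7], [9.2, -20.1], [9.4, 19.4]]
```

View pics/w5.png

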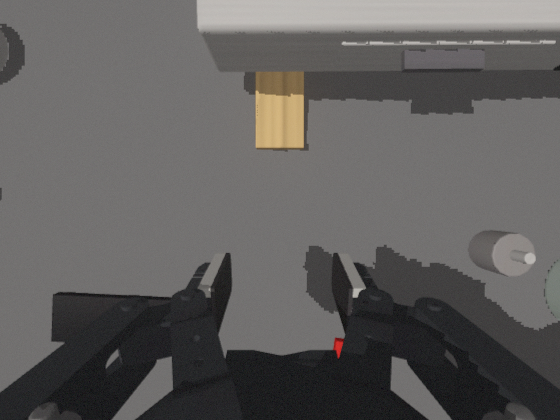

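```bash
python3 - <<'E'
from h import *
o=bot.get_obs()
p=shot("wrist"); g=cv2.cvtColor(p["image"],cv2.COLOR_RGB2GRAY)
im=p["image"][50:90,195:320,::-1]; cv2.imwrite("pics/w5z.png",cv2.resize(cv2.convertScaleAbs(im,alpha=1.8,beta=20),None,fx=6,fy=6,interpolation=0))
for uv in [(220,71),(222,71)]: print(tocf(px2w(p,uv,.0293)[0])*1000)
G=[]
c=np.array([.4527,.3826]);y=np.radians(-5.3);G=c-.045*np.array([np.cos(y),np.sin(y)]);print(G)
wp(-0.22,[([.44,.12,.10],tool(-1,15)),([G[0],G[1],.08],tool(-5.3,15))])
E
```

```text
[ 0.74735733 43.03692846]
[ 0.73727837 41.55379892]
[0.40789239 0.38675668]
13 rows
-0.22 -0.29 0.018 -0.014 0.003 0.034 0.165;-0.22 -0.29 0.021 -0.015 0.003 0.034 0.165;-0.22 -0.289 0.024 -0.015 0.003 0.034 0.165;-0.22 -0.289 0.028 -0.016 0.003 0.034 0.165;-0.22 -0.289 0.031 -0.017 0.003 0.034 0.165;-0.22 -0.288 0.034 -0.017 0.003 0.034 0.165;-0.22 -0.317 0.048 0.012 0 0.04 0.148;-0.22 -0.316 0.052 0.011 0 0.04 0.148;-0.22 -0.316 0.055 0.01 0 0.04 0.148;-0.22 -0.315 0.058 0.009 0 0.04 0.148;-0.22 -0.315 0.062 0.008 0 0.04 0.148;-0.22 -0.314 0.065 0.007 0 0.04 0.148;-0.22 -0.313 0.068 0.006 0 0.04 0.148
```

View pics/w5z.png

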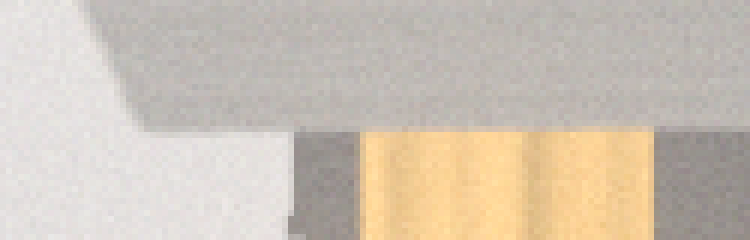

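Call:
apply_moves --moves "-0.22 -0.29 0.018 -0.014 0 0.034 0.165;-0.22 -0.29 0.021 -0.015 0 0.034 0.165;-0.22 -0.289 0.024 -0.015 0 0.034 0.165;-0.22 -0.289 0.028 -0.016 0 0.034 0.165;-0.22 -0.289 0.031 -0.017 0 0.034 0.165;-0.22 -0.288 0.034 -0.017 0 0.034 0.165;-0.22 -0.317 0.048 0.012 0 0.04 0.148;-0.22 -0.316 0.052 0.011 0 0.04 0.148;-0.22 -0.316 0.055 0.01 0 0.04 0.148;-0.22 -0.315 0.058 0.009 0 0.04 0.148;-0.22 -0.315 0.062 0.008 0 0.04 0.148;-0.22 -0.314 0.065 0.007 0 0.04 0.148"

```text
t: 14.18
eef_pos: [0.4204, 0.2581, 0.0839]
tool_rot: [0.082, -0.683, 0.72, -0.092]
contact_force: [0.1, 0.1, 0.3]
gripper_width: 0.61
```

Call:
apply_moves --moves "-0.22 -0.313 0.068 0.006 0 0.04 0.148;-0.22 0 0 0 0 0 0;-0.22 0 0 0 0 0 0"

```text
t: 14.43
eef_pos: [0.4153, 0.2879, 0.0818]
tool_rot: [0.082, -0.683, 0.72, -0.091]
contact_force: [0.5, -0.5, -0.5]
gripper_width: 0.607
```

```bash
python3 - <<'E'
from h import *
o=bot.get_obs(); print(o["t"],o["eef_pos"],rot(o["tool_rot"]).round(3))
p=shot("wrist","w6.png")
for q in wood(p): print(q[0],q[1],np.round(q[2][0],1),np.round(q[2][1],1),round(q[2][2],1))
E
```

```text
14.4333 [0.41530602 0.28791989 0.08183884] [[-0.054 -0.969  0.243]
 [-0.999  0.051 -0.019]
 [ 0.006 -0.244 -0.97 ]]
[167.9  34.7] 4123 [573.1 364.8] [45.5 64.5] 87.1
[275.5 194.5] 7363 [450.1 288.7] [120.   40.1] 5.7
[153.7 201.2] 8066 [454.2 384.5] [ 40. 120.] 84.3
[416.4 186.8] 6786 [453.7 181.4] [42.3 98.8] 86.1
[409.6 388.5] 315 [297.  191.4] [31.5 14.1] 84.5
```

View pics/w6.png

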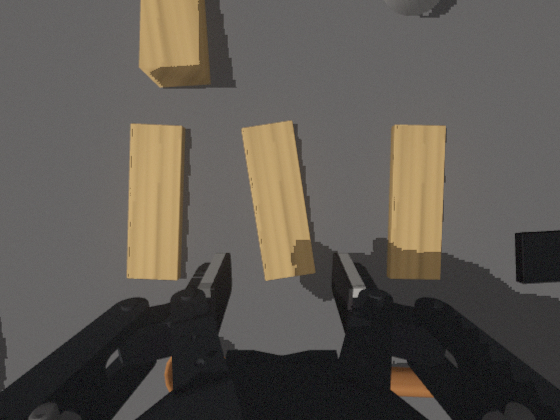

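```bash
python3 - <<'E'
from h import *
wp(-0.22,[([.4094,.389,.05],tool(-5.7,15))])
E
```

```text
3 rows
-0.22 -0.287 0.055 0.075 0.077 0.018 0.201;-0.22 -0.286 0.059 0.075 0.077 0.018 0.201;-0.22 -0.286 0.064 0.074 0.077 0.018 0.201
```

Call:
apply_moves --moves "-0.22 -0.215 0.041 0.057 0.058 0.014 0.15;-0.22 -0.215 0.043 0.056 0.058 0.013 0.15;-0.22 -0.214 0.046 0.056 0.057 0.013 0.151;-0.22 -0.214 0.048 0.055 0.057 0.013 0.151;-0.22 0 0 0 0 0 0;-0.22 0 0 0 0 0 0"

```text
t: 14.98
eef_pos: [0.4113, 0.3864, 0.0503]
tool_rot: [0.087, -0.664, 0.736, -0.097]
contact_force: [-0.3, -0.2, 0.9]
gripper_width: 0.609
```

```bash
python3 - <<'E'
from h import *
o=bot.get_obs(); print(o["t"],o["eef_pos"],rot(o["tool_rot"]).round(3))
p=shot("wrist","w7.png")
for q in wood(p): print(q[0],q[1],np.round(q[2][0],1),np.round(q[2][1],1),round(q[2][2],1))
wp(-0.22,[([.4094,.389,.012],tool(-5.7,15),2)])
E
```

```text
14.9833 [0.41132317 0.38635368 0.05030422] [[-0.103 -0.961  0.257]
 [-0.995  0.1   -0.027]
 [-0.    -0.258 -0.966]]
[301.7  16. ] 2172 [559.8 353.8] [38.3 47.6] 0.2
[551.9 173. ] 2694 [444.8 202. ] [ 10.  119.2] 85.3
[419.1 174.8] 10591 [450.1 290. ] [119.5  42.3] 5.7
[276.4 180.4] 9602 [454.5 384.9] [ 39.5 119.4] 84.2
2 rows
-0.22 -0.017 0.053 0.152 0.004 -0.015 -0.04;-0.22 -0.017 0.053 0.152 0.004 -0.015 -0.04
```

Call:
apply_moves --moves "-0.22 -0.017 0.053 0.152 0 -0.015 -0.04;-0.22 -0.017 0.053 0.152 0 -0.015 -0.04;-0.22 0 0 0 0 0 0;-0.22 0 0 0 0 0 0"

```text
t: 15.37
eef_pos: [0.4093, 0.3884, 0.0124]
tool_rot: [0.087, -0.665, 0.735, -0.097]
contact_force: [-0.4, 0.5, 0.7]
gripper_width: 0.606
```

```bash
python3 - <<'E'
from h import *
o=bot.get_obs(); print(o["t"],o["eef_pos"],rot(o["tool_rot"]).round(3))
wp(-0.22,[([.4094,.3892,.003],tool(-5.7,15),2)])
E
```

```text
15.3667 [0.40925515 0.38842668 0.01243987] [[-0.1   -0.961  0.256]
 [-0.995  0.097 -0.026]
 [ 0.    -0.258 -0.966]]
2 rows
-0.22 -0.003 0.01 0.038 0.008 -0.005 -0.007;-0.22 -0.003 0.01 0.038 0.008 -0.005 -0.007
```

Call:
apply_moves --moves "-0.22 -0.003 0.01 0.038 0 0 0;-0.22 -0.003 0.01 0.038 0 0 0;-0.22 0 0 0 0 0 0;0.5 0 0 0 0 0 0;0.5 0 0 0 0 0 0;0.5 0 0 0 0 0 0;0.5 0 0 0 0 0 0" --force 40

```text
t: 15.95
eef_pos: [0.4092, 0.392, 0.0042]
tool_rot: [0.089, -0.666, 0.735, -0.096]
contact_force: [-1.2, -1.2, 5.6]
gripper_width: 0.445
```

```bash
python3 - <<'E'
from h import *
o=bot.get_obs(); print(o["t"],o["eef_pos"],o["gripper_width"],o["contact_force"])
P=o["eef_pos"]
wp(0.5,[(P+[0,0,.075],None,3),(cf(-.14,.20,.08),tool(0,15),7),(cf(-.14,0,.06),tool(YG,15),7)])
E
```

```text
15.95 [0.40915101 0.39204326 0.00415171] 0.4448369059462436 [-1.2251503  -1.16442652  5.63029051]
17 rows
0.5 -0.001 -0.054 -0.201 0 0 0;0.5 -0.001 -0.054 -0.201 0 0 0;0.5 -0.001 -0.054 -0.201 0 0 0;0.5 0.327 -0.074 0.018 -0.001 -0.046 -0.196;0.5 0.328 -0.069 0.017 -0.001 -0.046 -0.196;0.5 0.329 -0.065 0.016 -0.001 -0.046 -0.196;0.5 0.33 -0.06 0.014 -0.001 -0.046 -0.196;0.5 0.331 -0.056 0.013 -0.001 -0.046 -0.196;0.5 0.331 -0.051 0.012 -0.001 -0.046 -0.196;0.5 0.332 -0.047 0.011 -0.001 -0.046 -0.196;0.5 0.238 -0.008 0.027 0 -0.032 -0.121;0.5 0.238 -0.006 0.026 0 -0.032 -0.121;0.5 0.238 -0.004 0.026 0 -0.032 -0.121;0.5 0.238 -0.002 0.025 0 -0.032 -0.121;0.5 0.238 0 0.025 0 -0.032 -0.121;0.5 0.238 0.002 0.024 0 -0.032 -0.121;0.5 0.238 0.004 0.024 0 -0.032 -0.121
```

```bash
python3 - <<'E'
from h import *
o=bot.get_obs(); P=o["eef_pos"]
wp(0.5,[(P+[0,0,.075],None,3),(cf(-.08,.20,.08),tool(0,15),9),(cf(-.13,0,.06),tool(YG,15),7)])
E
```

```text
19 rows
0.5 -0.001 -0.054 -0.201 0 0 0;0.5 -0.001 -0.054 -0.201 0 0 0;0.5 -0.001 -0.054 -0.201 0 0 0;0.5 0.245 -0.11 0.028 -0.001 -0.036 -0.152;0.5 0.247 -0.108 0.027 -0.001 -0.036 -0.152;0.5 0.248 -0.105 0.027 -0.001 -0.036 -0.152;0.5 0.249 -0.102 0.026 -0.001 -0.036 -0.152;0.5 0.25 -0.1 0.025 -0.001 -0.036 -0.152;0.5 0.251 -0.097 0.025 -0.001 -0.036 -0.152;0.5 0.252 -0.094 0.024 -0.001 -0.036 -0.152;0.5 0.253 -0.092 0.024 -0.001 -0.036 -0.152;0.5 0.254 -0.089 0.023 -0.001 -0.036 -0.152;0.5 0.241 0.05 0.011 0 -0.032 -0.121;0.5 0.241 0.052 0.011 0 -0.032 -0.121;0.5 0.24 0.054 0.01 0 -0.032 -0.121;0.5 0.24 0.056 0.01 0 -0.032 -0.121;0.5 0.24 0.058 0.009 0 -0.032 -0.121;0.5 0.239 0.06 0.009 0 -0.032 -0.121;0.5 0.239 0.062 0.008 0 -0.032 -0.121
```

Call:
apply_moves --moves "0.5 0 -0.054 -0.201 0 0 0;0.5 0 -0.054 -0.201 0 0 0;0.5 0 -0.054 -0.201 0 0 0;0.5 0.245 -0.11 0.028 0 -0.036 -0.152;0.5 0.247 -0.108 0.027 0 -0.036 -0.152;0.5 0.248 -0.105 0.027 0 -0.036 -0.152;0.5 0.249 -0.102 0.026 0 -0.036 -0.152;0.5 0.25 -0.1 0.025 0 -0.036 -0.152;0.5 0.251 -0.097 0.025 0 -0.036 -0.152;0.5 0.252 -0.094 0.024 0 -0.036 -0.152;0.5 0.253 -0.092 0.024 0 -0.036 -0.152;0.5 0.254 -0.089 0.023 0 -0.036 -0.152"

```text
t: 16.95
eef_pos: [0.5057, 0.1148, 0.0796]
tool_rot: [-0.093, 0.702, -0.701, 0.092]
contact_force: [0.9, 0.0, -0.2]
gripper_width: 0.443
```

Call:
apply_moves --moves "0.5 0.241 0.05 0.011 0 -0.032 -0.121;0.5 0.241 0.052 0.011 0 -0.032 -0.121;0.5 0.24 0.054 0.01 0 -0.032 -0.121;0.5 0.24 0.056 0.01 0 -0.032 -0.121;0.5 0.24 0.058 0.009 0 -0.032 -0.121;0.5 0.239 0.06 0.009 0 -0.032 -0.121;0.5 0.239 0.062 0.008 0 -0.032 -0.121;0.5 0 0 0 0 0 0;0.5 0 0 0 0 0 0"

```text
t: 17.7
eef_pos: [0.4665, -0.0896, 0.0592]
tool_rot: [-0.094, 0.72, -0.682, 0.09]
contact_force: [0.3, 0.3, -1.1]
gripper_width: 0.447
```

```bash
python3 - <<'E'
from h import *
o=bot.get_obs(); print(o["t"],o["eef_pos"],tocf(o["eef_pos"]),o["gripper_width"],rot(o["tool_rot"]).round(3))
p=shot("wrist","w8.png")
for q in wood(p,z=o["eef_pos"][2]+.004): print(q[0],q[1],np.round(q[2][0],1),np.round(q[2][1],1),round(q[2][2],1))
wp(0.5,[(cf(-.13,0,.017),tool(YG,15),3)])
E
```

```text
17.7 [ 0.46654633 -0.0895868   0.05921334] [-0.13138625 -0.00307159] 0.4466415478628124 [[ 0.054 -0.965  0.258]
 [-0.999 -0.053  0.014]
 [ 0.    -0.258 -0.966]]
[285.  167.8] 17459 [516.5 -88.1] [126.5  40.1] 1.4
3 rows
0.5 -0.003 0.029 0.114 -0.001 -0.004 -0.011;0.5 -0.003 0.029 0.114 -0.001 -0.004 -0.011;0.5 -0.003 0.029 0.114 -0.001 -0.004 -0.011
```

View pics/w8.png

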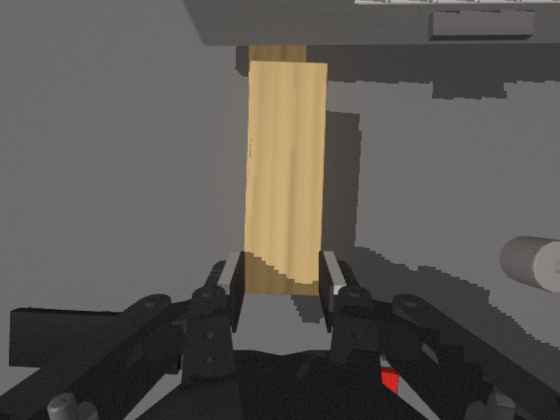

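```bash
python3 - <<'E'
from h import *
wp(0.5,[(cf(-.125,0,.0165),tool(YG+1.2,15),3),(cf(-.036,0,.0165),tool(YG+1.2,15),5)])
E
```

```text
8 rows
0.5 -0.003 0.016 0.119 -0.001 -0.03 -0.108;0.5 -0.002 0.016 0.119 -0.001 -0.03 -0.108;0.5 -0.002 0.016 0.119 -0.001 -0.03 -0.108;0.5 0.003 -0.143 0.038 0 0 0;0.5 0.003 -0.143 0.038 0 0 0;0.5 0.003 -0.143 0.038 0 0 0;0.5 0.003 -0.143 0.038 0 0 0;0.5 0.003 -0.143 0.038 0 0 0
```

Call:
apply_moves --moves "0.5 -0.003 0.016 0.119 0 -0.03 -0.108;0.5 -0.002 0.016 0.119 0 -0.03 -0.108;0.5 -0.002 0.016 0.119 0 -0.03 -0.108;0.5 0 0 0 0 0 0;0.5 0 0 0 0 0 0"

```text
t: 18.17
eef_pos: [0.4696, -0.0849, 0.0288]
tool_rot: [-0.092, 0.729, -0.672, 0.087]
contact_force: [-0.6, 0.7, -0.1]
gripper_width: 0.445
```

```bash
python3 - <<'E'
from h import *
o=bot.get_obs(); print(o["t"],o["eef_pos"],tocf(o["eef_pos"]),o["gripper_width"],rot(o["tool_rot"]).round(3),o["contact_force"])
p=shot("wrist","w9.png")
wp(0.5,[(cf(-.036,0,.0155),None,5)])
E
```

```text
18.1667 [ 0.46957842 -0.08492182  0.02876877] [-0.12807503  0.00139959] 0.44482238170151805 [[ 0.081 -0.965  0.251]
 [-0.997 -0.079  0.018]
 [ 0.003 -0.252 -0.968]] [-0.59860916  0.74085539 -0.06764475]
5 rows
0.5 0.004 -0.143 0.061 0 0 0;0.5 0.004 -0.143 0.061 0 0 0;0.5 0.004 -0.143 0.061 0 0 0;0.5 0.004 -0.143 0.061 0 0 0;0.5 0.004 -0.143 0.061 0 0 0
```

View pics/w9.png

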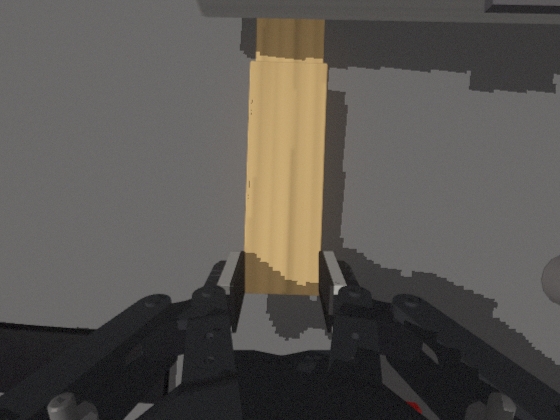

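Call:
apply_moves --moves "0.5 0.002 -0.05 0.06 0 0 0;0.5 0.002 0.01 0.055 0 0 0;0.5 0 0 0 0 0 0"

```text
t: 18.47
eef_pos: [0.4779, -0.0861, 0.0167]
tool_rot: [-0.092, 0.729, -0.673, 0.088]
contact_force: [-0.1, 0.4, -2.0]
gripper_width: 0.444
```

```bash
python3 - <<'E'
from h import *
o=bot.get_obs(); print(o["t"],o["eef_pos"],tocf(o["eef_pos"]),o["gripper_width"],o["contact_force"])
wp(0.5,[(cf(-.036,0,.0155),None,5)])
E
```

```text
18.4667 [ 0.47791862 -0.08605195  0.01668071] [-0.11981937 -0.0002376 ] 0.4437295466335323 [-0.1428878   0.36164304 -2.02883137]
5 rows
0.5 0.002 -0.135 0.037 0 0 0;0.5 0.002 -0.135 0.037 0 0 0;0.5 0.002 -0.135 0.037 0 0 0;0.5 0.002 -0.135 0.037 0 0 0;0.5 0.002 -0.135 0.037 0 0 0
```

Call:
apply_moves --moves "0.5 0.002 -0.135 0.037 0 0 0;0.5 0.002 -0.135 0.036 0 0 0;0.5 0.002 -0.135 0.035 0 0 0;0.5 0 0 0 0 0 0"

```text
t: 18.8
eef_pos: [0.5316, -0.0823, 0.018]
tool_rot: [-0.094, 0.728, -0.673, 0.089]
contact_force: [-0.4, 0.4, -0.3]
gripper_width: 0.448
```

Call:
apply_moves --moves "0.5 0.002 -0.135 0.036 0 0 0;0.5 0.002 -0.135 0.036 0 0 0;0.5 0 0 0 0 0 0;0.5 0 0 0 0 0 0"

```text
t: 19.13
eef_pos: [0.5609, -0.0809, 0.0165]
tool_rot: [-0.092, 0.728, -0.673, 0.088]
contact_force: [0.3, 0.0, 0.1]
gripper_width: 0.442
```

```bash
python3 - <<'E'
from h import *
o=bot.get_obs(); print(o["t"],o["eef_pos"],tocf(o["eef_pos"]),o["gripper_width"],o["contact_force"])
E
```

```text
19.1333 [ 0.56087997 -0.08092888  0.01652686] [-0.0367     -0.00018875] 0.4420286419777427 [0.28872541 0.01938411 0.07709869]
```

Call:
apply_moves --moves "0.5 0 0.0043 0.0161 0 0 0;0.5 0 0.0032 0.012 0 0 0;0.5 0 0 0 0 0 0;-0.22 0 0 0 0 0 0;-0.22 0 0 0 0 0 0;-0.22 0 0.13 -0.034 0 0 0;-0.22 0 0.2 -0.15 0 0 0;-0.22 0 0.15 -0.25 0 0 0;-0.22 0 0.15 -0.25 0 0 0;-0.22 0 -0.05 -0.25 0 0 0;-0.22 0 0 0 0 0 0;-0.22 0 0 0 0 0 0"

```text
t: 20.13
eef_pos: [0.4665, -0.0898, 0.1053]
tool_rot: [-0.093, 0.727, -0.674, 0.09]
contact_force: [-0.5, -0.0, -0.7]
gripper_width: 0.614
```

```bash
python3 - <<'E'
from h import *
o=bot.get_obs(); print(o["t"],o["eef_pos"],tocf(o["eef_pos"]),o["gripper_width"],rot(o["tool_rot"]).round(3),o["contact_force"])
p=shot("wrist","w10.png")
for q in wood(p,z=.016): print(q[0],q[1],np.round(q[2][0],1),np.round(q[2][1],1),round(q[2][2],1), [ (tocf(b/1000)*1000).round(1).tolist() for b in cv2.boxPoints(q[2])])
s=shot("scene"); im=s["image"][180:360,200:460,::-1]; cv2.imwrite("pics/s10.png",cv2.resize(im,None,fx=3,fy=3,interpolation=2))
E
```

```text
20.1333 [ 0.46651308 -0.08975815  0.10525802] [-0.13142989 -0.00324059] 0.6139284647543529 [[ 0.075 -0.964  0.255]
 [-0.997 -0.074  0.014]
 [ 0.005 -0.256 -0.967]] [-0.52396646 -0.04113784 -0.68995487]
[279.8 113.4] 3397 [573.6 -80.5] [59.3 40.1] 2.5 [[-53.2, 20.0], [-53.9, -20.1], [5.3, -21.1], [6.0, 19.0]]
```

View pics/w10.png

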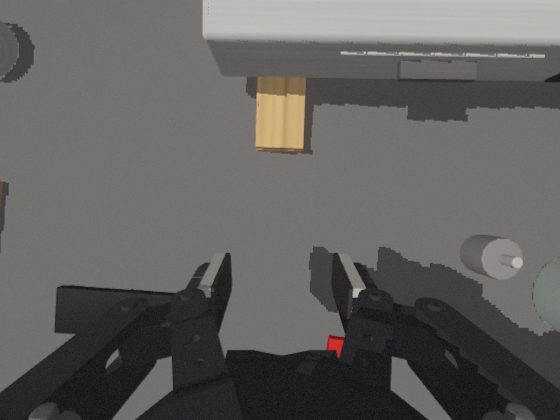

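View pics/s10.png

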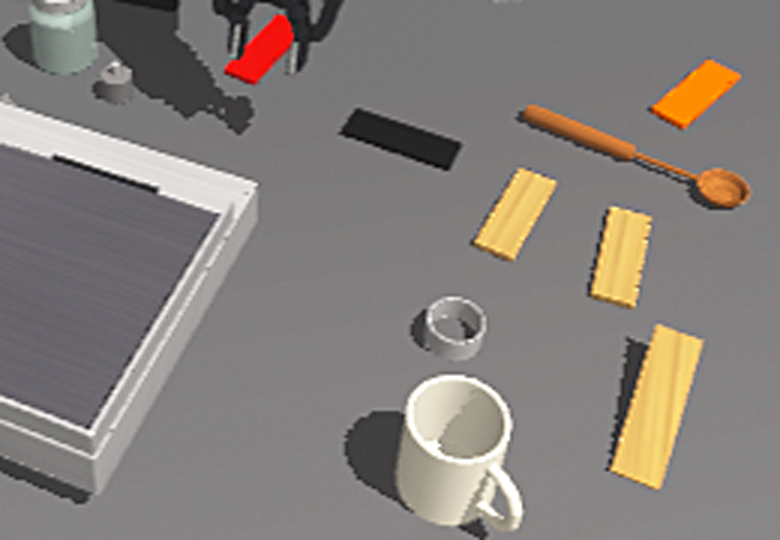

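```bash
python3 - <<'E'
from h import *
wp(-0.35,[([.53,.15,.11],tool(0,15),8),([.56,.363,.10],tool(-2,15),7)])
E
```

```text
15 rows
-0.35 -0.243 -0.085 0.014 0.012 0.028 0.135;-0.35 -0.244 -0.083 0.014 0.012 0.028 0.135;-0.35 -0.245 -0.08 0.013 0.012 0.028 0.135;-0.35 -0.245 -0.078 0.013 0.012 0.028 0.135;-0.35 -0.246 -0.076 0.012 0.012 0.028 0.135;-0.35 -0.247 -0.074 0.012 0.012 0.028 0.135;-0.35 -0.248 -0.071 0.012 0.012 0.028 0.135;-0.35 -0.248 -0.069 0.011 0.012 0.028 0.135;-0.35 -0.254 -0.031 0.021 0 0.018 0.069;-0.35 -0.254 -0.03 0.02 0 0.018 0.069;-0.35 -0.254 -0.029 0.02 0 0.018 0.069;-0.35 -0.254 -0.028 0.02 0 0.018 0.069;-0.35 -0.254 -0.027 0.019 0 0.018 0.069;-0.35 -0.254 -0.025 0.019 0 0.018 0.069;-0.35 -0.255 -0.024 0.019 0 0.018 0.069
```

Call:
apply_moves --moves "-0.35 -0.243 -0.085 0.014 0.012 0.028 0.135;-0.35 -0.244 -0.083 0.014 0.012 0.028 0.135;-0.35 -0.245 -0.08 0.013 0.012 0.028 0.135;-0.35 -0.245 -0.078 0.013 0.012 0.028 0.135;-0.35 -0.246 -0.076 0.012 0.012 0.028 0.135;-0.35 -0.247 -0.074 0.012 0.012 0.028 0.135;-0.35 -0.248 -0.071 0.012 0.012 0.028 0.135;-0.35 -0.248 -0.069 0.011 0.012 0.028 0.135;-0.35 -0.254 -0.031 0.021 0 0.018 0.069;-0.35 -0.254 -0.03 0.02 0 0.018 0.069;-0.35 -0.254 -0.029 0.02 0 0.018 0.069;-0.35 -0.254 -0.028 0.02 0 0.018 0.069"

```text
t: 21.23
eef_pos: [0.5461, 0.2743, 0.1026]
tool_rot: [0.09, -0.695, 0.707, -0.093]
contact_force: [0.5, -0.0, 0.1]
gripper_width: 0.67
```

Call:
apply_moves --moves "-0.35 -0.254 -0.027 0.019 0 0.018 0.069;-0.35 -0.254 -0.025 0.019 0 0.018 0.069;-0.35 -0.255 -0.024 0.019 0 0.018 0.069;-0.35 0 0 0 0 0 0;-0.35 0 0 0 0 0 0"

```text
t: 21.65
eef_pos: [0.5579, 0.3667, 0.0984]
tool_rot: [0.09, -0.691, 0.711, -0.093]
contact_force: [0.5, -1.1, -0.1]
gripper_width: 0.673
```

```bash
python3 - <<'E'
from h import *
o=bot.get_obs(); print(o["t"],o["eef_pos"],o["gripper_width"],rot(o["tool_rot"]).round(3))
p=shot("wrist","w11.png")
for k,z in (("wedge_mid",.0097),("wedge_tip",0)):
    print(k,[(np.round(d["location"],1).tolist(),round(d["score"],2),px2w(p,d["location"],z).round(4).tolist()) for d in nets.spot_point(p,k)])
E
```

```text
21.65 [0.55789924 0.36671267 0.0983517 ] 0.6733878484560506 [[-0.029 -0.966  0.257]
 [-1.     0.028 -0.008]
 [ 0.    -0.257 -0.966]]
wedge_mid [([291.1, 175.3], 0.63, [[0.6146, 0.3574, 0.0097]])]
wedge_tip [([290.7, 91.6], 0.74, [[0.6865, 0.3554, 0.0]])]
```

View pics/w11.png

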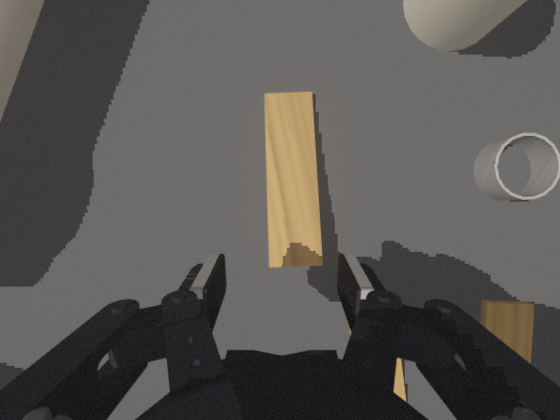

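```bash
python3 - <<'E'
from h import *
p=shot("wrist")
hsv=cv2.cvtColor(p["image"],cv2.COLOR_RGB2HSV); m=cv2.inRange(hsv,(12,60,90),(32,255,255))
n,l,s,c=cv2.connectedComponentsWithStats(m); i=l[180,291]; ys,xs=np.nonzero(l==i); print(s[i])
for r in range(100,262,20):
    x=xs[ys==r]; print(r,x.min(),x.max())
a=px2w(p,[(265,93.5),(313.5,92)],.004); b=px2w(p,[(269,267),(322,265)],.0348)
print(a.round(4),b.round(4)); ta=a.mean(0)[:2];tb=b.mean(0)[:2]; d=ta-tb; yaw=np.degrees(np.arctan2(d[1],d[0])); print(np.linalg.norm(d),yaw,(ta+tb)/2)
mid=(ta+tb)/2; g=mid-.045*d/np.linalg.norm(d); print(g)
wp(-0.35,[([g[0],g[1],.05],tool(yaw,15)),([g[0],g[1],.008],None,2)])
E
```

```text
[ 258   94   59  176 8968]
100 258 305
120 258 307
140 259 308
160 259 309
180 260 311
200 261 312
220 261 313
240 262 314
260 262 315
[[0.6859 0.3716 0.004 ]
 [0.6857 0.3309 0.004 ]] [[0.5459 0.3721 0.0348]
 [0.546  0.3324 0.0348]]
0.13986570107093216 -0.40531575985814716 [0.61587562 0.35175262]
[0.57087675 0.35207095]
4 rows
-0.35 0.038 0.007 0.212 0.004 -0.064 -0.191;-0.35 0.039 0.007 0.211 0.004 -0.064 -0.191;-0.35 0 0.045 0.169 0 0 0;-0.35 0 0.045 0.169 0 0 0
```

```bash
python3 - <<'E'
from h import *
p=shot("wrist"); o=bot.get_obs(); print(o["eef_pos"],o["joint_vel"].round(3))
hsv=cv2.cvtColor(p["image"],cv2.COLOR_RGB2HSV); m=cv2.inRange(hsv,(12,60,90),(32,255,255))
n,l,s,c=cv2.connectedComponentsWithStats(m); i=l[180,291]; ys,xs=np.nonzero(l==i); print(s[i])
f=lambda r:(xs[ys==r].min(),xs[ys==r].max()+1)
r0,r1=s[i][1],s[i][1]+s[i][3]
A=f(r0+4);B=f(r1-6);print(A,B,r0,r1)
a=px2w(p,[(A[0],r0+.5),(A[1],r0+.5)],.004); b=px2w(p,[(B[0],r1-1),(B[1],r1-1)],.0348)
print(a.round(4),b.round(4)); ta=a.mean(0)[:2];tb=b.mean(0)[:2]; d=ta-tb; yaw=np.degrees(np.arctan2(d[1],d[0])); print(np.linalg.norm(d),yaw,(ta+tb)/2)
mid=(ta+tb)/2; g=mid-.045*d/np.linalg.norm(d); print(g)
wp(-0.35,[([g[0],g[1],.05],tool(yaw,15)),([g[0],g[1],.008],None,2)])
E
```

```text
[0.55984992 0.36180711 0.09982485] [ 0.01  -0.006 -0.009 -0.005  0.    -0.001  0.001]
[ 257   94   59  176 8939]
(np.int64(257), np.int64(306)) (np.int64(262), np.int64(316)) 94 270
[[0.6858 0.3781 0.004 ]
 [0.6844 0.3369 0.004 ]] [[0.5448 0.3771 0.0348]
 [0.5434 0.3367 0.0348]]
0.14097659383697422 0.22502759478675344 [0.61458562 0.35720979]
[0.56958596 0.35703305]
4 rows
-0.35 0.018 0.014 0.211 0.002 -0.081 -0.271;-0.35 0.019 0.014 0.211 0.002 -0.081 -0.271;-0.35 0 0.045 0.169 0 0 0;-0.35 0 0.045 0.169 0 0 0
```

Call:
apply_moves --moves "-0.35 0.018 0.014 0.211 0 -0.081 -0.271;-0.35 0.019 0.014 0.211 0 -0.081 -0.271;-0.35 0 0 0 0 0 0;-0.35 0 0.045 0.169 0 0 0;-0.35 0 0.045 0.169 0 0 0;-0.35 0 0 0 0 0 0;-0.35 0 0 0 0 0 0" --force 60

```text
t: 22.48
eef_pos: [0.5691, 0.3585, 0.0089]
tool_rot: [-0.092, 0.703, -0.699, 0.092]
contact_force: [-0.5, 0.1, 0.5]
gripper_width: 0.678
```

```bash
python3 - <<'E'
from h import *
o=bot.get_obs(); print(o["t"],o["eef_pos"],o["gripper_width"],rot(o["tool_rot"]).round(3),o["contact_force"])
p=shot("wrist","w12.png")
E
```

```text
22.4833 [0.56906968 0.35849027 0.00892268] 0.6775135556063504 [[ 0.005 -0.966  0.258]
 [-1.    -0.005  0.001]
 [-0.    -0.258 -0.966]] [-0.4850381   0.07193659  0.50644473]
```

View pics/w12.png

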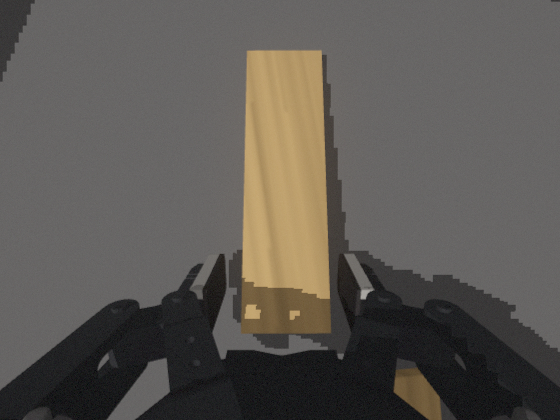

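Call:
apply_moves --moves "0.5 0 0 0 0 0 0;0.5 0 0 0 0 0 0;0.5 0 0 0 0 0 0;0.5 0 0 0 0 0 0;0.5 0 0 0 0 0 0" --force 60

```text
t: 22.95
eef_pos: [0.5705, 0.3599, 0.0109]
tool_rot: [-0.095, 0.703, -0.699, 0.092]
contact_force: [-1.6, -0.2, 6.5]
gripper_width: 0.453
```

```bash
python3 - <<'E'
from h import *
o=bot.get_obs(); P=o["eef_pos"]; print(o["t"],P,o["gripper_width"],rot(o["tool_rot"]).round(3),o["contact_force"])
wp(0.5,[(P+[0,0,.07],None,2),([.53,.15,.085],tool(1,15),7),(cf(-.135,0,.08),tool(YG,15),8)])
E
```

```text
22.95 [0.57053009 0.35986568 0.01090285] 0.4530765794536802 [[ 0.005 -0.965  0.261]
 [-1.    -0.004  0.005]
 [-0.004 -0.261 -0.965]] [-1.59722443 -0.15025925  6.45607699]
17 rows
0.5 -0.001 -0.076 -0.282 0 0 0;0.5 -0.001 -0.076 -0.282 0 0 0;0.5 0.25 0.046 -0.019 -0.005 0.001 -0.027;0.5 0.249 0.047 -0.019 -0.005 0.001 -0.027;0.5 0.249 0.047 -0.018 -0.005 0.001 -0.027;0.5 0.249 0.048 -0.018 -0.005 0.001 -0.027;0.5 0.249 0.048 -0.018 -0.005 0.001 -0.027;0.5 0.249 0.049 -0.018 -0.005 0.001 -0.027;0.5 0.249 0.049 -0.018 -0.005 0.001 -0.027;0.5 0.245 0.073 -0.014 0 -0.02 -0.075;0.5 0.245 0.074 -0.015 0 -0.02 -0.075;0.5 0.245 0.076 -0.015 0 -0.02 -0.075;0.5 0.244 0.077 -0.015 0 -0.02 -0.075;0.5 0.244 0.078 -0.016 0 -0.02 -0.075;0.5 0.243 0.08 -0.016 0 -0.02 -0.075;0.5 0.243 0.081 -0.016 0 -0.02 -0.075;0.5 0.242 0.082 -0.017 0 -0.02 -0.075
```

Call:
apply_moves --moves "0.5 0 -0.076 -0.282 0 0 0;0.5 0 -0.076 -0.282 0 0 0;0.5 0.25 0.046 -0.019 -0.005 0 -0.027;0.5 0.249 0.047 -0.019 -0.005 0 -0.027;0.5 0.249 0.047 -0.018 -0.005 0 -0.027;0.5 0.249 0.048 -0.018 -0.005 0 -0.027;0.5 0.249 0.048 -0.018 -0.005 0 -0.027;0.5 0.249 0.049 -0.018 -0.005 0 -0.027;0.5 0.249 0.049 -0.018 -0.005 0 -0.027;0.5 0.245 0.073 -0.014 0 -0.02 -0.075;0.5 0.245 0.074 -0.015 0 -0.02 -0.075;0.5 0.245 0.076 -0.015 0 -0.02 -0.075"

```text
t: 23.95
eef_pos: [0.5039, 0.0589, 0.0825]
tool_rot: [-0.093, 0.713, -0.689, 0.091]
contact_force: [0.5, -1.3, -0.5]
gripper_width: 0.455
```

Call:
apply_moves --moves "0.5 0.244 0.077 -0.015 0 -0.02 -0.075;0.5 0.244 0.078 -0.016 0 -0.02 -0.075;0.5 0.243 0.08 -0.016 0 -0.02 -0.075;0.5 0.243 0.081 -0.016 0 -0.02 -0.075;0.5 0.242 0.082 -0.017 0 -0.02 -0.075;0.5 0 0 0 0 0 0;0.5 0 0 0 0 0 0;0.5 0 0 0 0 0 0"

```text
t: 24.62
eef_pos: [0.4625, -0.0879, 0.0795]
tool_rot: [-0.094, 0.722, -0.68, 0.09]
contact_force: [0.7, 0.4, -1.3]
gripper_width: 0.447
```

```bash
python3 - <<'E'
from h import *
o=bot.get_obs(); P=o["eef_pos"]; print(o["t"],P,tocf(P),o["gripper_width"],rot(o["tool_rot"]).round(3),o["contact_force"])
p=shot("wrist","w13.png")
wp(0.5,[(cf(-.135,0.000,.034),tool(YG,15),3)])
E
```

```text
24.6167 [ 0.46248652 -0.08792731  0.079498  ] [-0.13533718 -0.00116736] 0.4472885676554433 [[ 0.06  -0.964  0.257]
 [-0.998 -0.059  0.014]
 [ 0.002 -0.258 -0.966]] [ 0.71626237  0.38458316 -1.2911848 ]
3 rows
0.5 -0.001 0.032 0.122 0.005 -0.007 0.007;0.5 -0.001 0.032 0.122 0.005 -0.007 0.007;0.5 -0.001 0.032 0.122 0.005 -0.007 0.007
```

View pics/w13.png

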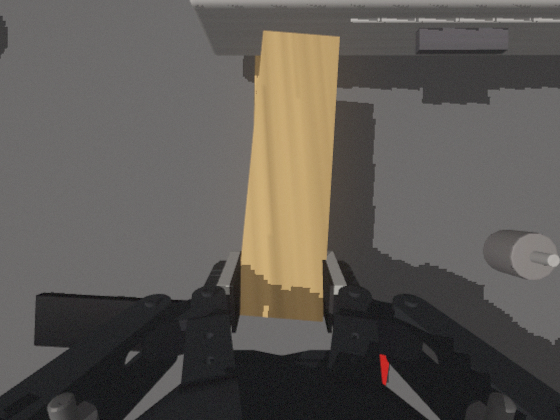

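```bash
cat >> h.py <<'E'
def pnp(p,pts,o):
    """pts px: thinL(+y), thinR, thickR, thickL of top face -> wedge pose in world"""
    obj=np.array([[.07,.02,.004],[.07,-.02,.004],[-.07,-.02,.0348],[-.07,.02,.0348]])
    K=np.array([[p["fx"],0,p["cx"]],[0,p["fy"],p["cy"]],[0,0,1]])
    ok,rv,tv=cv2.solvePnP(obj,np.array(pts,float),K,None,flags=cv2.SOLVEPNP_ITERATIVE)
    Rc=cv2.Rodrigues(rv)[0]; M=np.eye(4);M[:3,:3]=Rc;M[:3,3]=tv.ravel()
    W=p["C2W"]@M
    pr=cv2.projectPoints(obj,rv,tv,K,None)[0].reshape(-1,2)
    print("resid",(pr-pts).round(1).tolist())
    e=R.from_matrix(W[:3,:3]).as_euler('ZYX',degrees=True)
    print("yaw,pitch(+ = thin down),roll",e.round(2)); 
    tip=W@[.07,0,0,1]; hl=W@[-.07,0,0,1]
    print("tip",tip[:3].round(4),"cf",tocf(tip).round(4),"heel",hl[:3].round(4),"cf",tocf(hl).round(4))
    return W
E
python3 - <<'E'
from h import *
p=shot("wrist"); im=p["image"][:,:,::-1]
a=cv2.resize(im[20:60,240:360],None,fx=6.5,fy=6.5,interpolation=2); b=cv2.resize(cv2.convertScaleAbs(im[290:330,225:345],alpha=1.6),None,fx=6.5,fy=6.5,interpolation=2)
cv2.imwrite("pics/w13z.png",np.vstack([a,b]))
o=bot.get_obs(); print(o["eef_pos"])
pnp(p,[(263,32),(338.5,37.5),(325,319),(240.5,317)],o)
E
```

```text
[ 0.46273766 -0.08664017  0.07937992]
resid [[-0.8, -0.6], [0.2, 0.7], [0.2, 1.3], [0.3, -1.4]]
yaw,pitch(+ = thin down),roll [-0.54 -5.38  1.77]
tip [ 0.5845 -0.0891  0.0752] cf [-0.0136 -0.0098] heel [ 0.4452 -0.0878  0.0621] cf [-0.1526  0.    ]
```

View pics/w13z.png

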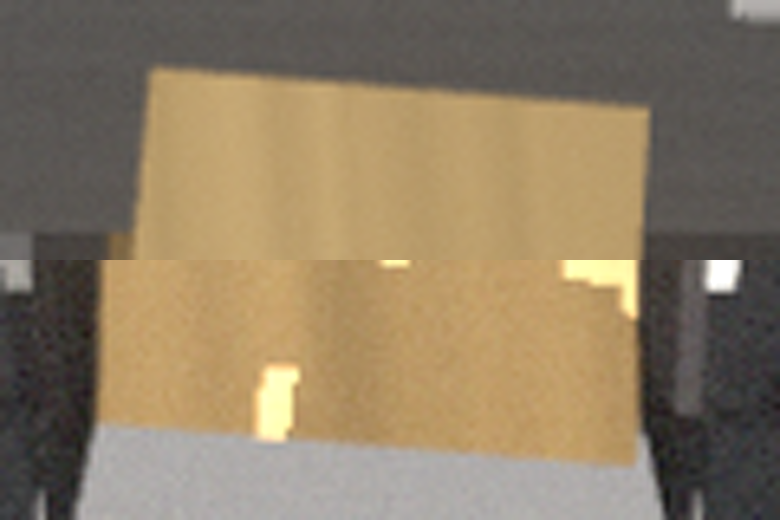

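```bash
python3 - <<'E'
from h import *
p=shot("wrist"); o=bot.get_obs(); print(o["eef_pos"])
W=pnp(p,[(263.1,30.5),(340,36.5),(323.2,321.8),(240.1,314.9)],o)
t=rot(o["tool_rot"]); T=tool(0,15); print("tool yaw",np.degrees(np.arctan2(t[0,0],-t[1,0])))
# w12 check
T4=np.eye(4);T4[:3,:3]=np.c_[[.005,-1,0],[-.966,-.005,-.258],[.258,.001,-.966]];T4[:3,3]=[.56907,.35849,.00892]
p["C2W"]=T4@np.array(p["mount"])
pnp(p,[(247,51),(321.5,51),(330,333),(242,333)],o)
E
```

```text
[ 0.462707   -0.08643905  0.07927885]
resid [[-0.2, 0.2], [0.4, -0.1], [0.1, -0.5], [-0.3, 0.4]]
yaw,pitch(+ = thin down),roll [-0.53 -6.77 -0.13]
tip [ 0.5842 -0.0891  0.077 ] cf [-0.0139 -0.0097] heel [ 0.4452 -0.0878  0.0605] cf [-0.1526  0.    ]
tool yaw 3.6539549882524347
resid [[-0.0, 0.1], [0.1, -0.1], [-0.0, -0.2], [-0.1, 0.2]]
yaw,pitch(+ = thin down),roll [ 0.45 -1.34  0.15]
tip [6.842e-01 3.579e-01 2.000e-04] cf [0.1132 0.4303] heel [ 0.5443  0.3568 -0.0031] cf [-0.0266  0.4377]
```

```bash
python3 - <<'E'
from h import *
wp(0.5,[(cf(-.135,0.000,.06),tool(YG+4.1,9.6),3)])
E
```

```text
3 rows
0.5 0.001 0.014 0.052 -0.443 -0.078 -0.32;0.5 0.001 0.012 0.052 -0.443 -0.078 -0.32;0.5 0.001 0.011 0.053 -0.443 -0.078 -0.32
```

Call:
apply_moves --moves "0.5 0.001 0.014 0.052 -0.443 -0.078 -0.32;0.5 0.001 0.012 0.052 -0.443 -0.078 -0.32;0.5 0.001 0.011 0.053 -0.443 -0.078 -0.32;0.5 0 0 0 0 0 0;0.5 0 0 0 0 0 0;0.5 0 0 0 0 0 0"

```text
t: 25.27
eef_pos: [0.462, -0.0873, 0.0596]
tool_rot: [-0.063, 0.749, -0.657, 0.055]
contact_force: [-0.0, -0.1, -0.7]
gripper_width: 0.447
```

```bash
python3 - <<'E'
from h import *
p=shot("wrist"); p=shot("wrist","w14.png"); im=p["image"][:,:,::-1]
o=bot.get_obs(); print(o["t"],o["eef_pos"],tocf(o["eef_pos"]),rot(o["tool_rot"]).round(3),o["gripper_width"],o["contact_force"])
a=cv2.resize(im[15:55,240:360],None,fx=6.5,fy=6.5,interpolation=2); b=cv2.resize(cv2.convertScaleAbs(im[290:330,225:345],alpha=1.6),None,fx=6.5,fy=6.5,interpolation=2)
cv2.imwrite("pics/w14z.png",np.vstack([a,b]))
E
```

```text
25.3667 [ 0.46186033 -0.08772034  0.059761  ] [-0.13594957 -0.00092254] [[ 0.131 -0.978  0.165]
 [-0.991 -0.129  0.021]
 [ 0.    -0.166 -0.986]] 0.4461760637130508 [ 0.47160183 -0.80669307 -1.49605471]
```

View pics/w14z.png

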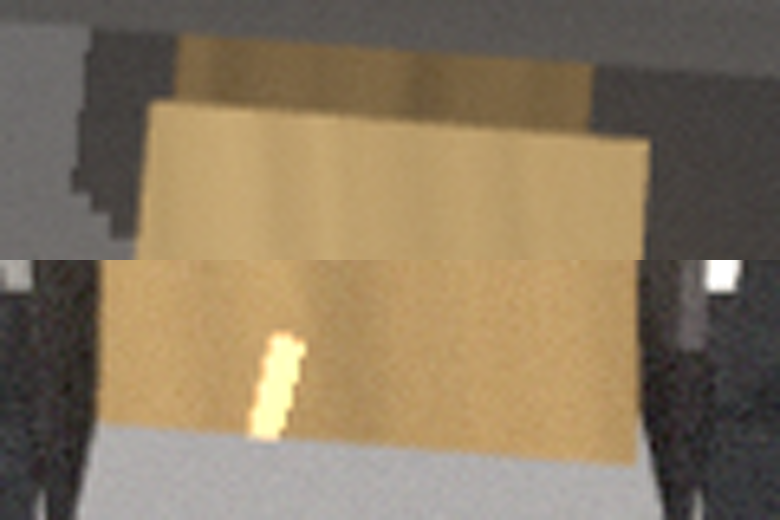

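View pics/w14.png

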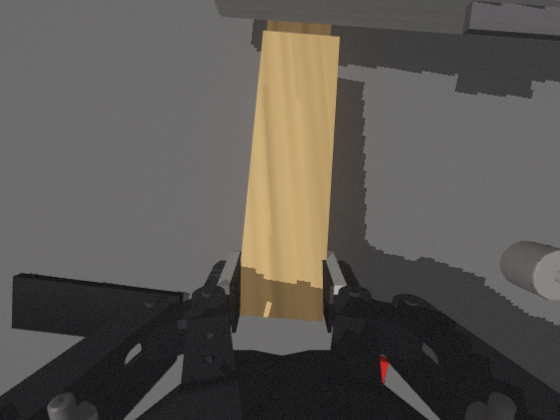

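```bash
python3 - <<'E'
from h import *
p=shot("wrist"); o=bot.get_obs(); print(o["eef_pos"])
W=pnp(p,[(263.1,30.5),(340,36.5),(323.2,321.8),(240.1,314.9)],o)
Rt=rot(o["tool_rot"])
wp(0.5,[(cf(-.128,0.0005,.034),Rt,3)])
E
```

```text
[ 0.4618215  -0.08786655  0.05975341]
resid [[-0.2, 0.2], [0.4, -0.1], [0.1, -0.5], [-0.3, 0.4]]
yaw,pitch(+ = thin down),roll [ 3.37 -1.43 -0.42]
tip [ 0.5825 -0.082   0.0461] cf [-0.0152 -0.0026] heel [ 0.4428 -0.0903  0.0426] cf [-0.1551 -0.0023]
3 rows
0.5 -0.003 -0.01 0.074 0 0 0;0.5 -0.003 -0.01 0.074 0 0 0;0.5 -0.003 -0.01 0.074 0 0 0
```

Call:
apply_moves --moves "0.5 -0.006 0 0.074 0 0 0;0.5 -0.005 -0.01 0.074 0 0 0;0.5 0 -0.01 0.074 0 0 0;0.5 0 0 0 0 0 0;0.5 0 0 0 0 0 0"

```text
t: 25.83
eef_pos: [0.4683, -0.0854, 0.0328]
tool_rot: [-0.062, 0.749, -0.657, 0.054]
contact_force: [0.4, 0.2, -0.9]
gripper_width: 0.446
```

```bash
python3 - <<'E'
from h import *
p=shot("wrist","w15.png"); o=bot.get_obs(); P=o["eef_pos"];print(o["t"],P,tocf(P),o["contact_force"],o["torque"])
Rt=rot(o["tool_rot"]); print(Rt.round(3))
wp(0.5,[(cf(-.10,0.0005,P[2]),Rt,3)])
wp(0.5,[(P-[0,0,.001],Rt,1)])
E
```

```text
25.8833 [ 0.46839767 -0.0855606   0.03316901] [-0.12929256  0.00083408] [ 0.07003184  0.02829219 -0.46105284] [-0.0103992   0.22667867  0.01987722]
[[ 0.131 -0.978  0.163]
 [-0.991 -0.129  0.022]
 [-0.001 -0.165 -0.986]]
3 rows
0.5 0.007 -0.08 0.013 0 0 0;0.5 0.007 -0.08 0.013 0 0 0;0.5 0.007 -0.08 0.013 0 0 0
1 rows
0.5 0 0.001 0.008 0 0 0
```

View pics/w15.png

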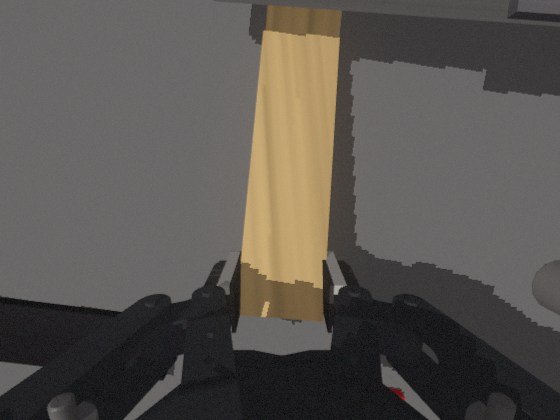

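Call:
apply_moves --moves "0.5 0.006 -0.06 0.01 0 0 0;0.5 0.006 -0.06 0.01 0 0 0;0.5 0.005 -0.05 0.008 0 0 0;0.5 0 0.001 0.008 0 0 0;0.5 0 0 0 0 0 0"

```text
t: 26.3
eef_pos: [0.4901, -0.0851, 0.0328]
tool_rot: [-0.063, 0.749, -0.657, 0.055]
contact_force: [-0.3, 0.5, -0.8]
gripper_width: 0.445
```

Call:
apply_moves --moves "0.5 0 0.001 0.008 0 0 0;0.5 0 0 0 0 0 0"

```text
t: 26.47
eef_pos: [0.4892, -0.0852, 0.0317]
tool_rot: [-0.063, 0.749, -0.657, 0.055]
contact_force: [0.9, 0.1, -0.9]
gripper_width: 0.45
```

Call:
apply_moves --moves "0.5 0 0.001 0.008 0 0 0;0.5 0 0 0 0 0 0"

```text
t: 26.63
eef_pos: [0.4892, -0.0852, 0.0307]
tool_rot: [-0.062, 0.749, -0.657, 0.055]
contact_force: [0.1, -0.0, 0.8]
gripper_width: 0.446
```

Call:
apply_moves --moves "0.5 0 0.001 0.008 0 0 0;0.5 0 0 0 0 0 0"

```text
t: 26.8
eef_pos: [0.4894, -0.0852, 0.0298]
tool_rot: [-0.063, 0.749, -0.657, 0.055]
contact_force: [-1.8, 0.2, 2.5]
gripper_width: 0.447
```

Call:
apply_moves --moves "0.5 0 0.001 0.008 0 0 0;0.5 0 0 0 0 0 0"

```text
t: 26.97
eef_pos: [0.4896, -0.0852, 0.0289]
tool_rot: [-0.063, 0.749, -0.657, 0.055]
contact_force: [-1.6, -1.1, 2.6]
gripper_width: 0.446
```

Call:
apply_moves --moves "0.5 0 0.001 0.008 0 0 0;0.5 0 0 0 0 0 0"

```text
t: 27.13
eef_pos: [0.4896, -0.0852, 0.0279]
tool_rot: [-0.063, 0.749, -0.657, 0.055]
contact_force: [-2.4, -1.0, 3.8]
gripper_width: 0.447
```

```bash
python3 - <<'E'
from h import *
p=shot("wrist","w16.png"); im=p["image"][:,:,::-1]
o=bot.get_obs(); print(o["t"],o["eef_pos"],tocf(o["eef_pos"]),o["torque"],o["contact_force"])
a=cv2.resize(im[10:50,240:360],None,fx=6.5,fy=6.5,interpolation=2); b=cv2.resize(cv2.convertScaleAbs(im[290:330,225:345],alpha=1.6),None,fx=6.5,fy=6.5,interpolation=2)
cv2.imwrite("pics/w16z.png",np.vstack([a,b]))
E
```

```text
27.1833 [ 0.48964387 -0.08522358  0.02795983] [-0.10806542 -0.00012658] [-0.11217767  0.09985336 -0.02276663] [-2.76843915 -0.76844839  4.05777028]
```

View pics/w16z.png

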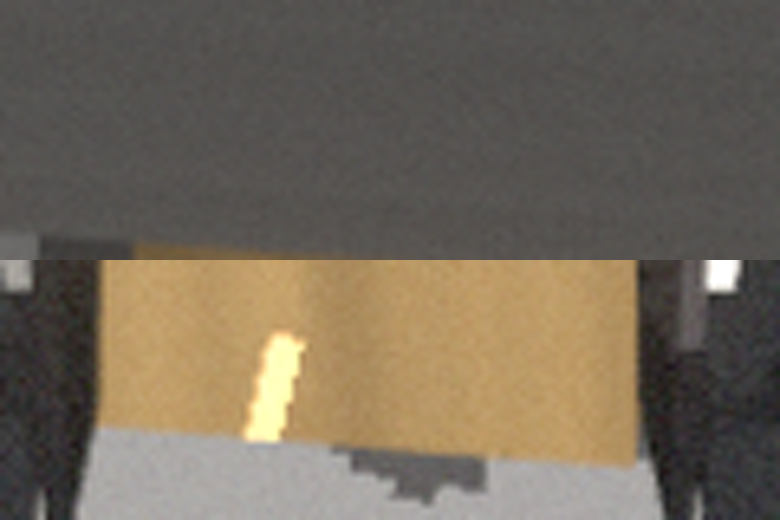

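View pics/w16.png

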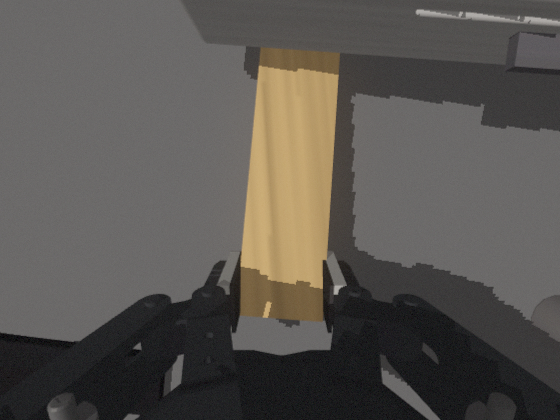

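Call:
apply_moves --moves "0.5 0 -0.0015 -0.01 0 0 0;0.5 0.004 -0.055 0.009 0 0 0;0.5 0.004 -0.055 0.009 0 0 0;0.5 0.004 -0.04 0.007 0 0 0;0.5 0 0 0 0 0 0;0.5 0 0 0 0 0 0"

```text
t: 27.68
eef_pos: [0.5093, -0.0839, 0.0294]
tool_rot: [-0.063, 0.749, -0.657, 0.055]
contact_force: [1.1, -0.7, 1.3]
gripper_width: 0.448
```

```bash
python3 - <<'E'
from h import *
o=bot.get_obs(); P=o["eef_pos"]; print(o["t"],P,tocf(P),o["contact_force"],o["torque"]); Rt=rot(o["tool_rot"])
ex=cf(1,0,0)-cf(0,0,0); print("2mm fwd:",(Rt.T@ex*.002/.12).round(4))
E
```

```text
27.6833 [ 0.50928397 -0.08385746  0.02938176] [-8.83785556e-02  3.79948629e-05] [ 1.12015104 -0.65175988  1.3122875 ] [ 0.0865873  -0.34287553 -0.0107782 ]
2mm fwd: [ 0.0012 -0.0164  0.0028]
```

Call:
apply_moves --moves "0.5 0.0012 -0.0164 0.0028 0 0 0;0.5 0.0012 -0.0164 0.0028 0 0 0;0.5 0 0 0 0 0 0"

```text
t: 27.93
eef_pos: [0.5119, -0.084, 0.0291]
tool_rot: [-0.062, 0.749, -0.657, 0.055]
contact_force: [-0.3, 0.1, 1.9]
gripper_width: 0.448
```

Call:
apply_moves --moves "0.5 0.0012 -0.0164 0.0028 0 0 0;0.5 0.0006 -0.0082 0.0014 0 0 0;0.5 0 0 0 0 0 0"

```text
t: 28.18
eef_pos: [0.5147, -0.0839, 0.029]
tool_rot: [-0.062, 0.749, -0.657, 0.055]
contact_force: [-1.4, -0.7, 2.6]
gripper_width: 0.444
```

Call:
apply_moves --moves "0.5 0.0012 -0.0164 0.0028 0 0 0;0.5 0 0 0 0 0 0"

```text
t: 28.35
eef_pos: [0.5156, -0.0839, 0.0286]
tool_rot: [-0.062, 0.749, -0.657, 0.054]
contact_force: [-5.4, -0.4, 2.2]
gripper_width: 0.444
```

Call:
apply_moves --moves "0.5 0.0012 -0.0164 0.0028 0 0 0;0.5 0 0 0 0 0 0"

```text
t: 28.52
eef_pos: [0.5164, -0.0839, 0.0282]
tool_rot: [-0.061, 0.749, -0.657, 0.053]
contact_force: [-7.7, 0.8, 3.3]
gripper_width: 0.444
```

Call:
apply_moves --moves "0.5 0.0006 -0.0082 0.0014 0 0 0;0.5 0 0 0 0 0 0;0.5 0 0 0 0 0 0"

```text
t: 28.77
eef_pos: [0.5167, -0.084, 0.028]
tool_rot: [-0.06, 0.749, -0.658, 0.053]
contact_force: [-8.5, -0.7, 4.3]
gripper_width: 0.446
```

```bash
python3 - <<'E'
from h import *
o=bot.get_obs(); P=o["eef_pos"]; print(o["t"],P,tocf(P),o["contact_force"],o["torque"],rot(o["tool_rot"]).round(3))
p=shot("wrist","w17.png")
E
```

```text
28.7667 [ 0.51670603 -0.08396617  0.02796785] [-0.08097698 -0.00052362] [-8.54767177 -0.71751657  4.3406438 ] [-0.13162635  1.28541511  0.04347121] [[ 0.13  -0.979  0.159]
 [-0.992 -0.128  0.021]
 [ 0.    -0.16  -0.987]]
```

View pics/w17.png

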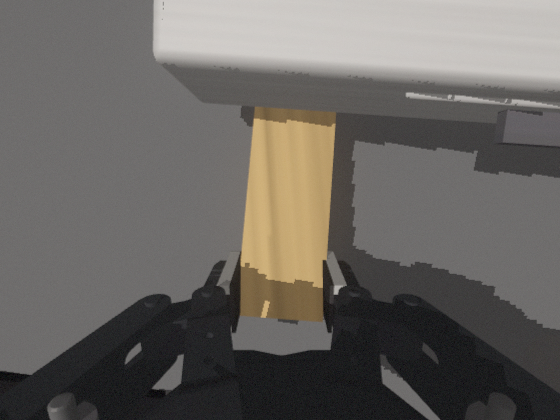

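Call:
apply_moves --moves "0.5 0.0012 -0.0164 0.0028 0 0 0;0.5 0 0 0 0 0 0;0.5 0 0 0 0 0 0"

```text
t: 29.07
eef_pos: [0.5172, -0.084, 0.0276]
tool_rot: [-0.059, 0.749, -0.658, 0.052]
contact_force: [-12.9, -0.0, 7.6]
gripper_width: 0.443
```

```bash
python3 - <<'E'
from h import *
p=shot("wrist","w18.png"); o=bot.get_obs(); P=o["eef_pos"]; print(o["t"],P,tocf(P),o["contact_force"],o["torque"])
h=px2w(p,[(240.2,316),(323.2,321.5)],.0505); print("heel cf",[tocf(x).round(4) for x in h])
e=px2w(p,[(203,101.5),(255,106),(335,110.5)],.0293); print("edge cf",[tocf(x).round(4) for x in e])
# wedge sides at the edge
im=p["image"][:,:,::-1]; cv2.imwrite("pics/w18z.png",np.vstack([cv2.resize(cv2.convertScaleAbs(im[90:130,225:345],alpha=1.6),None,fx=6.5,fy=6.5,interpolation=2),cv2.resize(cv2.convertScaleAbs(im[290:330,225:345],alpha=1.6),None,fx=6.5,fy=6.5,interpolation=2)]))
s=shot("scene"); cv2.imwrite("pics/s18.png",cv2.resize(s["image"][150:340,140:400,::-1],None,fx=3,fy=3,interpolation=2))
E
```

```text
29.1167 [ 0.51720182 -0.08396757  0.02763359] [-0.08048219 -0.00055528] [-12.90541159  -0.31048222   8.42125667] [-0.20555575  1.95396283  0.06436253]
heel cf [array([-0.098 ,  0.0176]), array([-0.098 , -0.0207])]
edge cf [array([0.0003, 0.0437]), array([-0.    ,  0.0183]), array([ 0.0006, -0.0209])]
```

View pics/w18z.png

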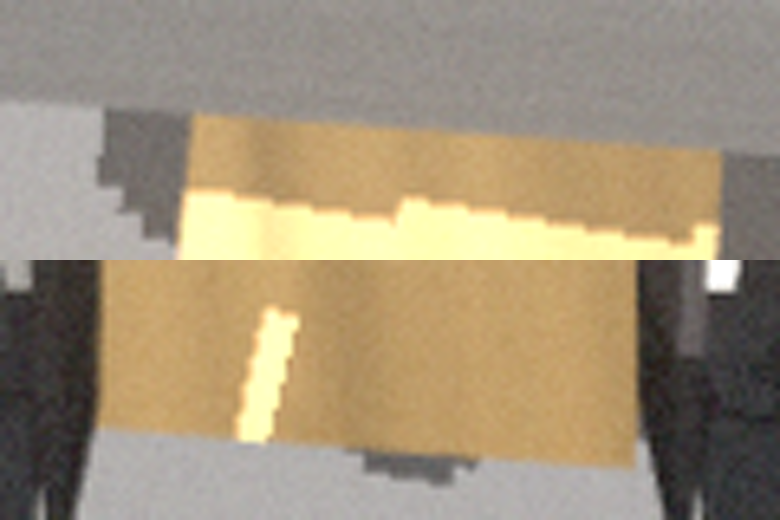

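View pics/s18.png

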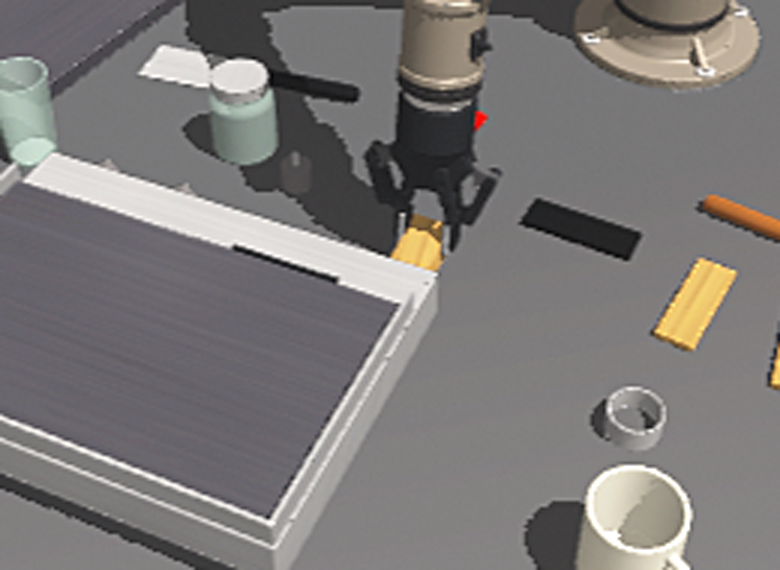

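Call:
apply_moves --moves "0.5 0 0 0 0 0 0;0.5 0 0 0 0 0 0;0.5 0 0 0 0 0 0;0.5 0 0 0 0 0 0;0.5 0 0 0 0 0 0;0.5 0 0 0 0 0 0"

```text
t: 29.67
eef_pos: [0.5172, -0.084, 0.0276]
tool_rot: [-0.059, 0.749, -0.658, 0.052]
contact_force: [-12.9, -0.4, 7.8]
gripper_width: 0.444
```

```bash
python3 - <<'E'
from h import *
p=shot("wrist","w19.png"); o=bot.get_obs(); P=o["eef_pos"]; print(o["t"],P,tocf(P),o["contact_force"],o["torque"],o["gripper_width"])
p=shot("top"); 
for q in wood(p): print(q[0],np.round(q[2][0],1),round(q[2][2],1))
print(bot.hand_in())
E
```

```text
29.7167 [ 0.51721872 -0.0839488   0.0276341 ] [-0.08046418 -0.00053758] [-12.25809636  -1.49176575   7.68650721] [-0.13826199  1.85149322  0.05832879] 0.44733128420394386
[543.6  38.4] [ 1073.6 -1040.5] 39.8
[34.6 80.6] [941.1 705.1] 12.3
[547.4 139.9] [  713. -1025.] 30.0
[538.7 212.8] [ 468.1 -974. ] 10.3
[155.6 225.7] [448.3 286.6] 5.8
[188.4 227.5] [440.9 179. ] 86.0
[149.6 311.2] [173.6 302.1] 70.8
[541.8 341.3] [  58.5 -953.7] 72.9
the job is handed in; nothing more can be done
None
```

The corner is packed with two packers and the wedge, and I handed the job in at about 30 s, with the gripper still holding the wedge and pushing it in.

- **Gap:** I touched the ledge and the table with the same tool tilt, which gave a gap of about 29.3 mm.
- **Number of packers:** I laid two, squared to the griddle at the corner. By my estimate one packer would also have worked, with the tip about 79 mm in. I chose two because the tip then sits about 42 mm in.
- **Packers:** They reach from about 53 mm in front of the edge to about 67 mm under it. I did not re-measure them once the wedge covered them.
- **Wedge:** In the last wrist picture the thick end is 98 mm in front of the edge. That puts the thin end about 42 mm under the corner, matching the depth worked out from the gap.
- **Push:** It was steady at about 12–13 N over the last 0.6 s, with no further movement.
- **Other things on the table:** The unused packers and the orange look-alike measured the same as at the start. The other objects looked undisturbed in the pictures but I did not measure them.

**Problems on the way:**
- The wedge sat about 4° turned and 5° nose-up in the fingers after the pick, so I turned the tool to correct it.
- While lowering the wedge onto the packers it tipped slightly in the grip, so I raised it 1–2 mm before pushing in.
- A later picture put the corner point about 1.4 mm to the side of my first estimate. I left it as it was.

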